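# Knock the block holder's lock pin home with the mallet

### The job

Lock the test block in its holder: draw the mallet fully out from under the instrument shelf by its head, stand it down and let go, then take it by the handle so that its head reaches in under the probe arm. With sharp, square blows of the mallet, not a slow push, knock the lock pin down flush with its collar, without touching the pin with the robot or knocking the probe arm. Then stand the mallet on its face on the open table, well clear of the holder, let go, and leave the other things on the bench where they are.

Things in the scene. Friction and masses are not known exactly. Their poses are not given: they have to be found in the camera images.
- mallet: Mallet, about 0.36 kg, standing steadily on one face. Head: upright cylinder 46 mm diameter, 75 mm tall, white faces, steel band. Wooden handle: level bar 20 wide, 22 high, centre line 37.5 above the lower face, ending 166 mm from the head's axis. Origin: centre of the lower (striking) face; z up the head, x along the handle away from the head. Blows turn it in the fingers.
- mallet_grip (a point): Point on the centre line of the mallet's handle, 78 mm from the head's axis and 37.5 mm above the lower face: a good place to hold it so that the gripper clears the probe arm.
- mallet_end (a point): Free end of the mallet's handle, on its centre line, 166 mm from the head's axis.
- riser: Fixed shelf carrying a flaw detector. Board 220 mm deep (x), 280 wide (y), underside 62 and top 75 mm above the table, 12 mm side legs, closed back. Origin: on the table under the board's centre; open front faces -x, front edge at x = -110 mm. The instrument (grey, blue bumpers) stands on the rear, from x = 0 back, 208 mm above the table at its top.
- holder: Fixed block holder: aluminium plate 150 by 200 mm (x from -45 to +105 mm, y from -70 to +130 mm), 22 mm high, with a round steel test block (60 mm diameter, top 52 mm above the table) at x 20, y 85 mm. Origin: on the table straight under the lock pin. Its open front is its -x side, from where the mallet's head is brought in.
- collar_top (a point): Centre of the top of the round steel collar (36 mm outside, 18 mm inside) around the lock pin, 30 mm above the table. The pin is flush when its top is level with this.
- probe_arm: Fixed column and arm of the probe carrier, part of the holder; its origin and axes are those of the holder. Column 30 by 45 mm centred 78 mm behind the pin (x = +78 mm), 212 mm tall. The arm reaches forward from it over the pin to x = -16 mm, 34 mm wide; underside 167 mm, top 197 mm above the table.
- pin_top (a point): Centre of the top of the lock pin, an upright plain steel pin of 13 mm diameter. It stands 14 to 18 mm above the collar at the start and moves with the pin.
- pin (a joint): How far the lock pin has been driven down, in m: 0 when its top is 18 mm above the collar, 0.018 when flush, 0.019 at the stop. A spring and a tight bush resist with roughly 12 N when slow and more when fast; it stays where it is left. A mallet that comes down askew meets the collar's rim before the pin is flush.
- disc_a: Bystander, loose: steel disc, 68 mm diameter, 36 mm high; origin at the centre of its underside. Leave alone.
- disc_b: Bystander, loose: steel disc, 60 mm diameter, 45 mm high; origin at the centre of its underside. Leave alone.
- couplant: Bystander, loose: small bottle, 40 mm diameter, 120 mm tall; origin at the centre of its underside. Leave alone.
- calculator: Bystander, loose: desk calculator, 80 by 150 by 20 mm (long side along its y); origin at the centre of its underside. Leave alone.
- marker: Bystander, loose: marker pen, 140 mm long (its x), 14 mm thick; origin at the centre of its underside. Leave alone.
- rule: Bystander, loose: flat steel rule, 200 mm long (its y), 30 mm wide, 4 mm thick; origin at the centre of its underside. Leave alone.
- step_block: Bystander, loose: dark steel block, 35 by 100 (its y) by 30 mm high; origin at the centre of its underside. Leave alone.
Things that resemble listed ones, but are neither listed nor needed, are in the scene too. There is more than one size of the mallet; the one meant has the size given above.

How it is judged:
On the way, in this order (a step that is already met when the one before it is completed fails the run):
1. the mallet has been drawn fully out from under the shelf, stands on its face on the table and has been let go (x of mallet_end in the frame of riser below -0.11 m and angle between mallet's own z axis and vertical below 0.1 rad and height (world z) of mallet below 0.005 m and contact force between mallet and the fingers below 0.1 N and linear speed of mallet below 0.02 m/s), for 0.2 s.
2. the mallet strikes the pin a sharp blow: the pin moves down faster than 0.08 m/s with the mallet on it (velocity of joint pin above 0.08 m/s and contact force between mallet and pin above 1 N).
At the end, for the whole second after the job is handed in: The pin is driven to within 2.5 mm of flush with the collar (joint above 0.0155). The mallet stands free on its face on the table (upright within 0.1 rad, face within 5 mm of the table), at rest, not touching the holder, its head's axis more than 120 mm from the pin's (value of joint pin above 0.0155 m and angle between mallet's own z axis and vertical below 0.1 rad and height (world z) of mallet below 0.005 m and linear speed of mallet below 0.02 m/s and horizontal distance between mallet and holder above 0.12 m and contact force between mallet and holder below 0.1 N).
It fails at once if the mallet bears on the pin askew, its head more than 0.2 rad (11 degrees) from upright (contact force between mallet and pin above 2 N and angle between mallet's own z axis and vertical above 0.2 rad).
It fails at once if the gripper or arm touches the pin (contact force between any of the fingers, the arm and pin above 1 N).
It fails at once if the probe arm is knocked (more than 10 N) (contact force between anything else and probe_arm above 10 N).
It fails at once if another thing on the bench is moved by more than 30 mm (distance of any of disc_a, disc_b, couplant, calculator, marker, rule, step_block from where it was at the start of the episode above 0.03 m).
It also fails if it takes over 54 s, if anything falls off the work surface, if the arm or the gripper's body presses on something with over 40 N, if the wrist force passes 120 N, or if a joint passes its speed limit or range.

### The arm

A 7-joint arm with a two-finger parallel gripper is mounted at the origin on the work surface. World frame = base frame: x ahead of the robot, y to its left, z up, the work surface at z = 0. Lengths are in m, angles in rad, forces in N, time in s.
With the tool pointing down it reaches from about 0.4 to 0.85 m from the base axis. Payload 10.4 kg.
Tool frame: the origin (TCP) lies at the very end of the fingers, on their centre line; the grasp point (between the pads) lies 19 mm behind it; y points along the fingers, x is the direction in which the jaws open and shut, and the axes are right-handed (so a half turn about y gives the same grasp; the last joint's range is limited). The gripper opens to 87 mm and grips with 3 to 60 N. Pads are 19 mm wide; open, the fingers measure 117 mm over their backs; the gripper's body (75 mm by 190 mm) begins 51 mm behind the grasp point.
Start: joints at [1.311, 0.332, -0.065, 1.46, 0.022, 1.35, -0.088], TCP at [0.147, -0.608, 0.223] pointing down, gripper open.
Joint ranges: [-2.6, 2.6], [-0.5, 2.12], [-1.47, 1.34], [0.16, 2.42], [-1.27, 4.41], [0.06, 2.06], [-2.6, 2.6]. Speed limits (rad/s): [2.22, 2.22, 2.79, 2.79, 3.14, 3.14, 3.14].

### API

Orientations are given as a unit quaternion [x, y, z, w].
In Python, from bench import readout, vision, r gives the robot as it stands.
- The arm moves only by the tool arm_command, never from a script. Its argument "targets" is a list that holds one entry, the list of rows, each a list of 6 numbers: the shift along the tool's x, y, z in m, then the turn, a rotation vector about the tool's x, y, z in degrees. A call has 1 to 12 rows; each row shifts and turns the commanded pose from where the row before left it, along the tool's axes as they then stand; what a row does not reach is not made up. A row lasts 1/12 s, in which the tool goes at most 41.7 mm and 7.16 degrees, less where a joint would pass 70% of its speed; a pose out of reach is approached as far as the arm can. A call is refused whole if a number of a shift passes 0.0417 or a number of a turn 7.16, either way. A call with a gripper value outside its range is refused whole. "hand" is the opening, from 0 (shut) to 1 (fully open), set as the call begins (left out, the last holds). The fingers move at their own pace and stop on an object; "grip_force" is the grip in N (left out, the last holds). Time passes only in rows, so rows that do not move let the fingers close. It gives the time, the measured TCP pose, the force and the opening at its end, in the units of the state.
- readout.read_state(): the state, without advancing time (a new reading comes with each control period).
- vision.camera(name): name is "scene" or "side" or "wrist"; returns a dict with "pixels" (400x640x3 uint8, blue, green, red), "fovy" (degrees; the focal length in pixels is half the picture's height over the tangent of half this angle, whatever the lens; pixels are square), "cx", "cy" (the principal point, pixels), "R" (3x3) and "t" (3): a world point X has camera coordinates R X + t; the wrist camera has in their place "mount" (4x4, takes a point from camera to tool coordinates, whose origin is the TCP and whose axes are the tool frame's). Camera axes: x right, y down, z forward; pixel columns grow to the right and rows downward; lengths in m; the calibration is good to about 2 mm. A picture is of the moment at which its call begins: read the wrist's pose just before it. There is no depth.
- r.close_job(): hands the job in, once; it reports no verdict.
The state is a dict: "time": time; "joint_positions": joint angles; "joint_vel": joint speeds; "joint_torque": joint torques, N m; "ee_pos": TCP position; "eef_rot": TCP orientation; "ft_force": force on the tool from outside, world axes, zero at the start; "torque": the same for the moment, N m; "width": finger opening in m.
Only numpy, scipy, OpenCV 4.12 (cv2) and the standard library are available. Lean on these libraries where they do the work, as an engineer would, in place of code of your own. Each camera call takes 0.05 s, during which the arm holds its last target.

## Working session

There is one attempt and no reset: what is moved stays moved. The work goes in short steps, Python scripts to look and compute and a tool call to move; the robot and the scene stay as the last step left them, time stands still between calls to the robot, and variables do not carry over. Pictures are saved under pics/ and viewed, and the job is handed in when it is done.

Besides the shell and the picture viewer there is one more tool, called after "Call:" as a command line: name --argument value ..., lists and objects as JSON in quotes. arm_command: Moves the arm, as the interface text tells. Its arguments: {"type":"object","properties":{"targets":{"type":"array","items":{"type":"array","items":{"type":"array","items":{"type":"number"}}}},"hand":{"type":"number"},"grip_force":{"type":"number"}},"required":["targets"]}

```bash
ls; mkdir -p pics; python3 - <<'E'
from bench import readout, vision, r
import cv2,json
print(readout.read_state())
for n in ["scene","side","wrist"]:
    c=vision.camera(n); cv2.imwrite(f"pics/{n}0.png",c["pixels"]); print(n,{k:v for k,v in c.items() if k!="pixels"})
E
```

```text
pics
{'time': 0.0, 'joint_positions': array([ 1.31138405,  0.33287149, -0.06467915,  1.46095197,  0.02161931,
        1.3498537 , -0.08849355]), 'joint_vel': array([-3.48278577e-04,  5.25341434e-04, -1.97584507e-03, -3.24813837e-05,
        5.64274157e-04, -6.68215048e-05,  9.82257141e-04]), 'joint_torque': array([ 5.07401073e-04, -6.23252463e+01,  2.44996359e-02, -3.89902103e+01,
       -6.14845916e-02,  3.95232753e-02,  1.44660626e-04]), 'ee_pos': array([ 0.14651652, -0.60719679,  0.22174903]), 'eef_rot': array([-0.55528798,  0.4378351 , -0.43702644,  0.55584492]), 'ft_force': array([-0.26127678,  0.94239851,  0.41143972]), 'torque': array([-0.0377238 , -0.00150863, -0.02268828]), 'width': 0.08718370204211892}
scene {'fovy': 55.106577826762766, 'cx': 327.69629361610134, 'cy': 199.34382962372646, 'R': array([[ 0.46299221,  0.88631708,  0.00895779],
       [ 0.47297001, -0.23849655, -0.84818557],
       [-0.74962496,  0.39694008, -0.52962344]]), 't': array([-0.17074964, -0.1843055 ,  1.38373781])}
side {'fovy': 57.49569166287938, 'cx': 315.8162912193286, 'cy': 193.12910224321556, 'R': array([[-0.89003892, -0.45569136,  0.01327059],
       [-0.34730174,  0.65890482, -0.66725253],
       [ 0.29531716, -0.59848962, -0.74471334]]), 't': array([0.40258003, 0.22855919, 0.90530798])}
wrist {'fovy': 66.98525918972791, 'cx': 322.31296229207925, 'cy': 203.45392413864917, 'mount': array([[ 9.99999074e-01, -1.36021467e-03,  3.59254548e-05,
        -3.26150517e-04],
       [-4.18977132e-04, -2.82688192e-01,  9.59211765e-01,
        -1.61007697e-01],
       [-1.29457821e-03, -9.59210892e-01, -2.82688500e-01,
         7.80472136e-02],
       [ 0.00000000e+00,  0.00000000e+00,  0.00000000e+00,
         1.00000000e+00]])}
```

View pics/scene0.png

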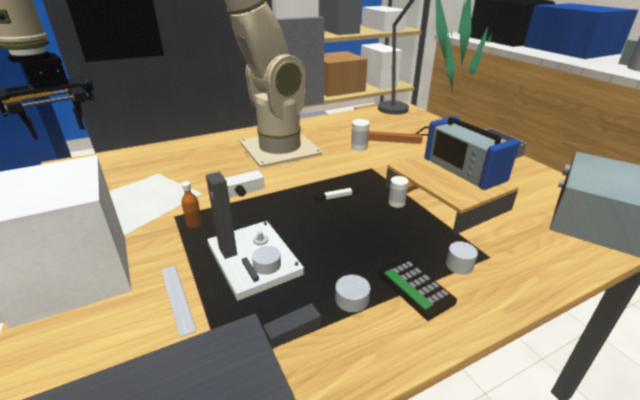

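View pics/side0.png

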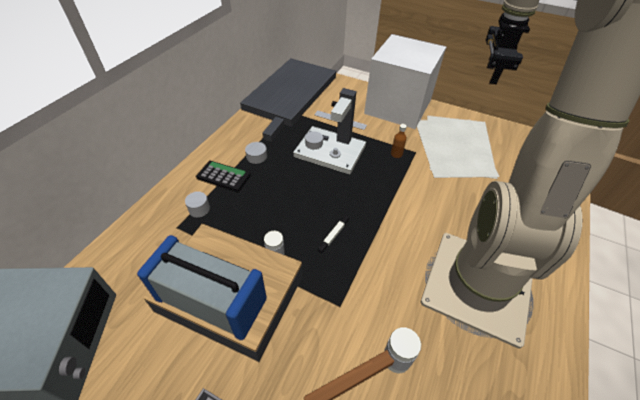

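View pics/wrist0.png

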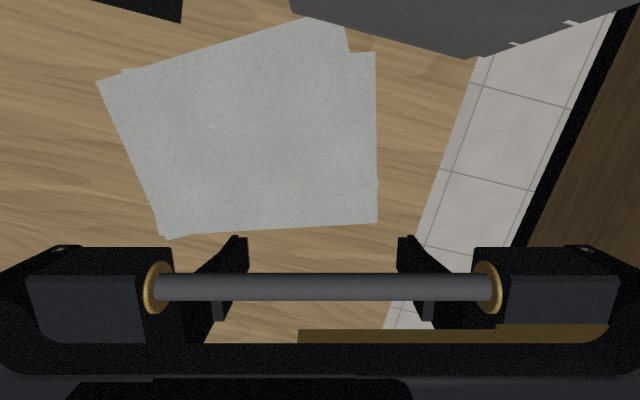

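The scene view shows two mallets. One has its head at scene (398,192) with its handle under the shelf. The other, at scene (360,135) and side (404,350), has a longer bare handle and lies beyond the shelf. The first fits "under the shelf". I'll enlarge it and measure.

```bash
cat > h.py <<'E'
import numpy as np, cv2
from bench import readout, vision, r
def ray(c,u,v):
    f=200/np.tan(np.radians(c["fovy"])/2)
    d=np.array([(u-c["cx"])/f,(v-c["cy"])/f,1.0])
    R=np.array(c["R"]);t=np.array(c["t"])
    return -R.T@t, R.T@d
def onz(c,u,v,z):
    o,d=ray(c,u,v); s=(z-o[2])/d[2]; return o+s*d
def tri(c1,p1,c2,p2):
    o1,d1=ray(c1,*p1);o2,d2=ray(c2,*p2)
    s=np.linalg.lstsq(np.stack([d1,-d2],1),o2-o1,rcond=None)[0]
    a=o1+s[0]*d1;b=o2+s[1]*d2
    return (a+b)/2,np.linalg.norm(a-b)
def proj(c,X):
    f=200/np.tan(np.radians(c["fovy"])/2)
    p=np.array(c["R"])@np.array(X)+np.array(c["t"]); return f*p[0]/p[2]+c["cx"],f*p[1]/p[2]+c["cy"]
def crop(c,x0,y0,x1,y1,s,name):
    im=cv2.resize(c["pixels"][y0:y1,x0:x1],None,fx=s,fy=s,interpolation=cv2.INTER_CUBIC); cv2.imwrite("pics/"+name,im)
def wcam(c,s):
    from scipy.spatial.transform import Rotation as Ro
    T=np.eye(4);T[:3,:3]=Ro.from_quat(s["eef_rot"]).as_matrix();T[:3,3]=s["ee_pos"]
    M=np.linalg.inv(T@np.array(c["mount"])); c=dict(c);c["R"]=M[:3,:3];c["t"]=M[:3,3];return c
E
python3 - <<'E'
from h import *
a=vision.camera("scene");b=vision.camera("side")
crop(a,330,100,530,250,4,"s1.png");crop(a,170,160,320,310,4,"s2.png")
crop(b,130,215,330,365,4,"d1.png");crop(b,270,75,430,195,5,"d2.png")
np.save("a.npy",a,allow_pickle=True);np.save("b.npy",b,allow_pickle=True)
E
```

```text
(no output)
```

View pics/s1.png

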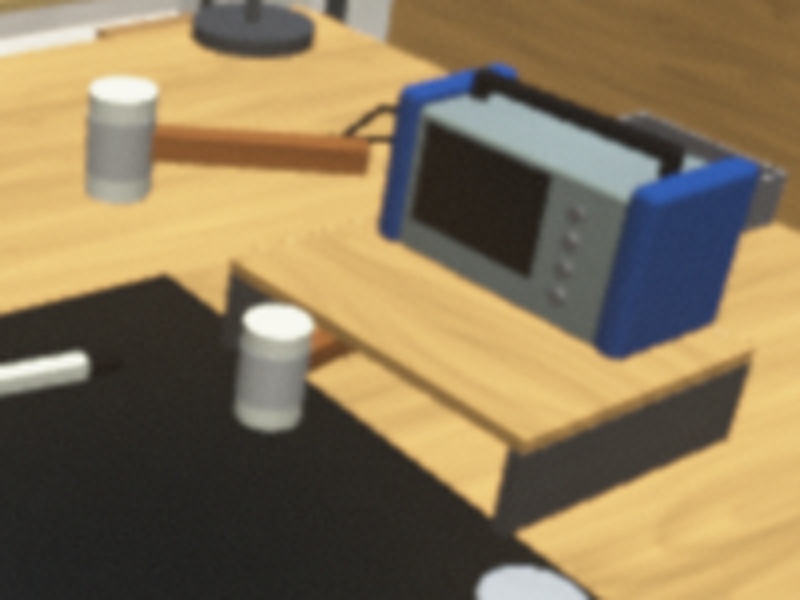

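View pics/s2.png

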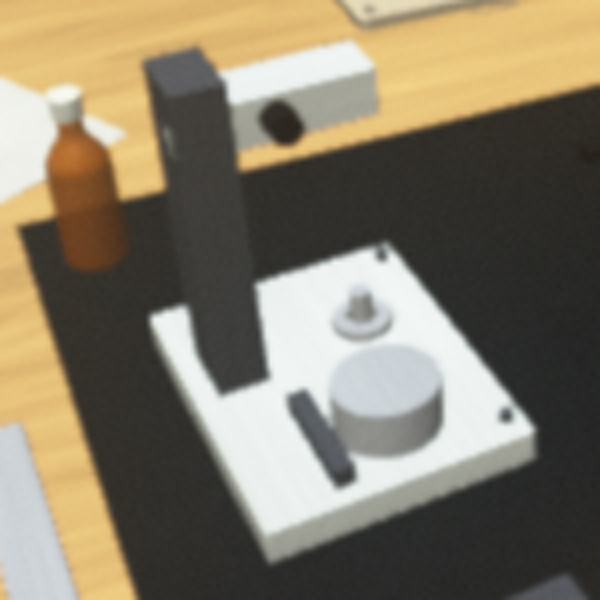

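View pics/d1.png

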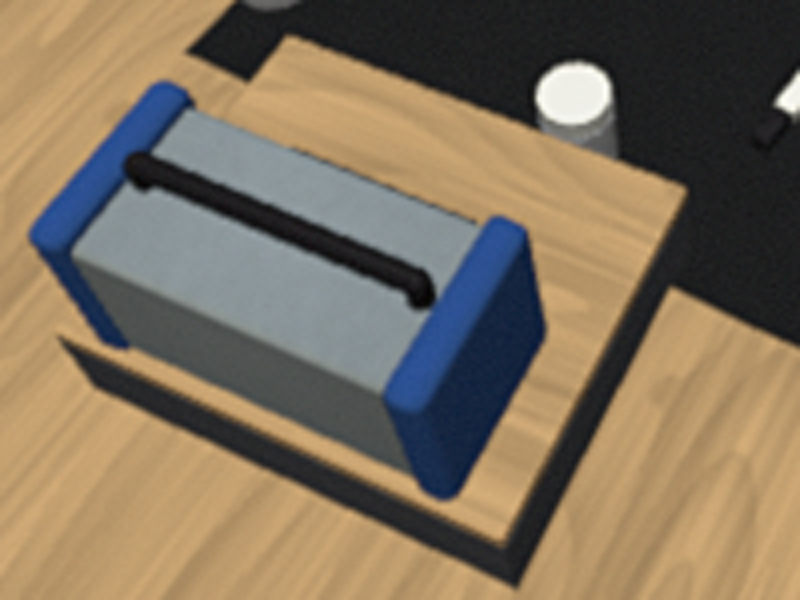

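View pics/d2.png

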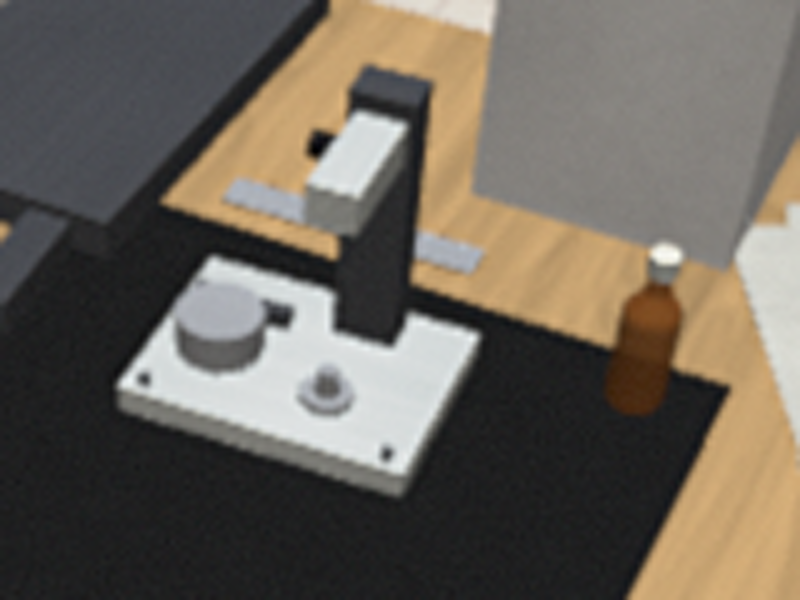

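```bash
cat > m1.py <<'E'
from h import *
a=np.load("a.npy",allow_pickle=True).item();b=np.load("b.npy",allow_pickle=True).item()
np.set_printoptions(precision=4,suppress=True)
o=lambda x,y,s:(lambda p:(x+(p[0]+.5)/s-.5,y+(p[1]+.5)/s-.5))
S1=o(330,100,4);S2=o(170,160,4);D1=o(130,215,4);D2=o(270,75,5)
P=lambda n,*x:print(n,*x)
P("mallet top",onz(a,*S1((278,323)),.075),onz(b,*D1((574,93)),.075),tri(a,S1((278,323)),b,D1((574,93))))
for p in [(243,323),(314,323)]:P("edges",onz(a,*S1(p),.075))
for p in [(536,95),(612,95)]:P("edges",onz(b,*D1(p),.075))
P("big top",onz(a,*S1((123,91)),.075),tri(a,S1((123,91)),b,(404,343)))
for p in [(90,91),(157,91)]:P("bigedges",onz(a,*S1(p),.09))
for n,p in dict(FL=(232,262),FR=(525,448),BR=(750,353)).items():P("riser sc",n,onz(a,*S1(p),.075))
for n,p in dict(FL=(686,187),FR=(287,37),BL=(508,543)).items():P("riser sd",n,onz(b,*D1(p),.075))
for p in [(150,318),(388,243),(535,430),(268,540)]:P("holder sc",onz(a,*S2(p),.022))
for p in [(480,335),(403,480),(118,388),(212,257)]:P("holder sd",onz(b,*D2(p),.022))
P("pin",tri(a,S2((360,290)),b,D2((328,370))),onz(a,*S2((360,290)),.046),onz(b,*D2((328,370)),.046))
P("collar",onz(a,*S2((362,316)),.03),onz(b,*D2((327,388)),.03))
P("block top",onz(a,*S2((386,378)),.052),onz(b,*D2((222,312)),.052))
P("disc r",onz(a,461,247,.045),"disc l",onz(a,352,284,.036),"marker",onz(a,320,197,.01),onz(a,355,190,.01),"bottle",onz(a,193,227,0),"calc",onz(a,385,268,.02),onz(a,400,263,.02))
E
python3 m1.py
```

```text
mallet top [0.4926 0.1522 0.075 ] [0.492  0.1563 0.075 ] (array([0.4918, 0.1545, 0.0737]), np.float64(0.00252158572860131))
edges [0.482 0.131 0.075]
edges [0.5036 0.174  0.075 ]
edges [0.5119 0.1684 0.075 ]
edges [0.4705 0.1467 0.075 ]
big top [0.0739 0.2883 0.075 ] (array([0.1237, 0.2593, 0.0954]), np.float64(0.005776011013534664))
bigedges [0.0946 0.2401 0.09  ]
bigedges [0.1209 0.2936 0.09  ]
riser sc FL [0.4037 0.1771 0.075 ]
riser sc FR [0.6823 0.1916 0.075 ]
riser sc BR [0.6651 0.4057 0.075 ]
riser sd FL [0.3986 0.1829 0.075 ]
riser sd FR [0.6759 0.204  0.075 ]
riser sd BL [0.3796 0.4013 0.075 ]
holder sc [ 0.4452 -0.3582  0.022 ]
holder sc [ 0.4358 -0.2083  0.022 ]
holder sc [ 0.635  -0.1978  0.022 ]
holder sc [ 0.6478 -0.3467  0.022 ]
holder sd [ 0.445  -0.3544  0.022 ]
holder sd [ 0.4354 -0.2019  0.022 ]
holder sd [ 0.6346 -0.1932  0.022 ]
holder sd [ 0.644  -0.3443  0.022 ]
pin (array([ 0.5092, -0.2485,  0.0472]), np.float64(0.0025996981739128985)) [ 0.5061 -0.2487  0.046 ] [ 0.5102 -0.2483  0.046 ]
collar [ 0.5095 -0.2501  0.03  ] [ 0.5103 -0.249   0.03  ]
block top [ 0.5935 -0.2641  0.052 ] [ 0.5936 -0.2613  0.052 ]
disc r [0.7566 0.1279 0.045 ] disc l [ 0.7375 -0.1389  0.036 ] marker [ 0.3786 -0.0298  0.01  ] [0.3897 0.0788 0.01  ] bottle [ 0.3488 -0.3754  0.    ] calc [ 0.7148 -0.0426  0.02  ] [ 0.7164 -0.0042  0.02  ]
```

The near head measures about 47 mm across with its top at z≈0.074, so it matches the listed mallet (46 × 75). The far one is about 60 mm across and 95 mm tall, so it is a decoy. The pin is at about (0.509,-0.248). Next I'll work out the tool orientation and the first move.

```bash
cat >> h.py <<'E'
from scipy.spatial.transform import Rotation as Ro
def plan(pos,yaw,s=None,tilt=None,phase=0):
    """target tool: y down, x axis at yaw in world xy. prints tool-frame shift and turn"""
    s=s or readout.read_state()
    R0=Ro.from_quat(s["eef_rot"]); x=np.array([np.cos(yaw),np.sin(yaw),0]);y=np.array([0,0,-1.]);z=np.cross(x,y)
    R1=Ro.from_matrix(np.stack([x,y,z],1))
    d=R0.inv().apply(np.array(pos)-s["ee_pos"]); rv=(R0.inv()*R1).as_rotvec(degrees=True)
    return d,rv
E
python3 - <<'E'
from h import *
np.set_printoptions(precision=4,suppress=True)
s=readout.read_state();print(Ro.from_quat(s["eef_rot"]).as_matrix())
a=np.load("a.npy",allow_pickle=True).item()
o=lambda p:(330+(p[0]+.5)/4-.5,100+(p[1]+.5)/4-.5)
for p in [(312,367),(350,351)]: print(onz(a,*o(p),.0265))
print(plan([.4925,.1545,.2],0.06)); print(plan([.4925,.1545,.2],0.06+np.pi))
E
```

```text
[[ 0.2346 -0.0002  0.9721]
 [-0.9721  0.0006  0.2346]
 [-0.0006 -1.     -0.    ]]
[0.4867 0.1925 0.0265]
[0.481  0.2309 0.0265]
(array([-0.6595,  0.0226,  0.515 ]), array([ -0.0239, -79.8693,  -0.0304]))
(array([-0.6595,  0.0226,  0.515 ]), array([  0.0319, 100.1307,  -0.025 ]))
```

```bash
cat >> h.py <<'E'
def rows(path,s=None):
    """path: list of (pos,yaw[,pitch deg about tool x]); returns tool-frame rows from measured pose"""
    s=s or readout.read_state(); R=Ro.from_quat(s["eef_rot"]);p=np.array(s["ee_pos"]);out=[]
    for w in path:
        yaw=w[1];x=np.array([np.cos(yaw),np.sin(yaw),0]);y=np.array([0,0,-1.]);z=np.cross(x,y)
        R1=Ro.from_matrix(np.stack([x,y,z],1))
        if len(w)>2: R1=R1*Ro.from_euler('x',w[2],degrees=True)
        d=R.inv().apply(np.array(w[0])-p);rv=(R.inv()*R1).as_rotvec(degrees=True)
        row=[round(v,4) for v in d]+[round(v,2) for v in rv]; out.append(row)
        p=p+R.apply(row[:3]);R=R*Ro.from_rotvec(row[3:],degrees=True)
    return out
def show(rs):
    print(str(rs).replace(" ",""))
E
python3 - <<'E'
from h import *
s=readout.read_state();p=s["ee_pos"];N=26
r0=np.hypot(p[0],p[1]);t0=np.arctan2(p[1],p[0]);q=[.4925,.1545];r1=np.hypot(*q);t1=np.arctan2(q[1],q[0])
path=[]
for i in range(1,N+1):
    f=i/N;rr=r0+(r1-r0)*f;t=t0+(t1-t0)*f;z=min(.222+.015*i,.31) if i<18 else .31-.012*(i-17)
    path.append(([rr*np.cos(t),rr*np.sin(t),z],-1.334+(0.06+1.334)*f))
rs=rows(path,s);print(path[-1]);print(np.abs(np.array(rs)).max(0))
for k in (0,9,18):show(rs[k:k+9])
E
```

```text
([np.float64(0.4925), np.float64(0.15449999999999992), 0.202], 0.06000000000000005)
[0.0126 0.015  0.0391 0.     3.08   0.04  ]
[[np.float64(-0.0054),np.float64(-0.0148),np.float64(0.0391),np.float64(0.0),np.float64(-3.07),np.float64(-0.04)],[np.float64(-0.0058),np.float64(-0.015),np.float64(0.0387),np.float64(0.0),np.float64(-3.07),np.float64(0.0)],[np.float64(-0.0061),np.float64(-0.015),np.float64(0.0385),np.float64(0.0),np.float64(-3.07),np.float64(0.0)],[np.float64(-0.0065),np.float64(-0.015),np.float64(0.0381),np.float64(0.0),np.float64(-3.08),np.float64(0.0)],[np.float64(-0.0068),np.float64(-0.015),np.float64(0.0378),np.float64(0.0),np.float64(-3.07),np.float64(0.0)],[np.float64(-0.0071),np.float64(-0.013),np.float64(0.0374),np.float64(0.0),np.float64(-3.07),np.float64(0.0)],[np.float64(-0.0075),np.float64(-0.0),np.float64(0.0372),np.float64(0.0),np.float64(-3.07),np.float64(0.0)],[np.float64(-0.0078),np.float64(-0.0),np.float64(0.0368),np.float64(0.0),np.float64(-3.07),np.float64(0.0)],[np.float64(-0.0081),np.float64(-0.0),np.float64(0.0364),np.float64(0.0),np.float64(-3.08),n
[... 1163 characters left out ...]
oat64(0.0),np.float64(-3.07),np.float64(0.0)],[np.float64(-0.0115),np.float64(0.012),np.float64(0.0323),np.float64(0.0),np.float64(-3.07),np.float64(0.0)],[np.float64(-0.0117),np.float64(0.012),np.float64(0.0318),np.float64(0.0),np.float64(-3.07),np.float64(0.0)],[np.float64(-0.0119),np.float64(0.012),np.float64(0.0315),np.float64(0.0),np.float64(-3.07),np.float64(0.0)],[np.float64(-0.0122),np.float64(0.012),np.float64(0.0312),np.float64(0.0),np.float64(-3.08),np.float64(0.0)],[np.float64(-0.0124),np.float64(0.012),np.float64(0.0307),np.float64(0.0),np.float64(-3.07),np.float64(0.0)],[np.float64(-0.0126),np.float64(0.012),np.float64(0.0304),np.float64(0.0),np.float64(-3.07),np.float64(0.0)]]
```

Call:
arm_command --targets '[[[-0.0055,-0.015,0.039,0,-3.07,0],[-0.006,-0.015,0.0387,0,-3.07,0],[-0.006,-0.015,0.0385,0,-3.07,0],[-0.0065,-0.015,0.038,0,-3.07,0],[-0.007,-0.015,0.038,0,-3.07,0],[-0.007,-0.013,0.0375,0,-3.07,0],[-0.0075,0,0.037,0,-3.07,0],[-0.008,0,0.037,0,-3.07,0],[-0.008,0,0.0365,0,-3.07,0],[-0.0085,0,0.036,0,-3.07,0],[-0.0085,0,0.0355,0,-3.07,0],[-0.009,0,0.0355,0,-3.07,0]]]' --hand 1

```text
time: 1.25
ee_pos: [0.4814, -0.3127, 0.3101]
eef_rot: [0.666, -0.239, 0.239, -0.666]
ft_force: [1.5, -0.2, -0.6]
width: 0.0872
```

Call:
arm_command --targets '[[[-0.0095,0,0.035,0,-3.07,0],[-0.0095,0,0.035,0,-3.07,0],[-0.01,0,0.0345,0,-3.07,0],[-0.01,0,0.034,0,-3.07,0],[-0.0105,0,0.0335,0,-3.07,0],[-0.0105,0.01,0.0335,0,-3.07,0],[-0.011,0.01,0.033,0,-3.07,0],[-0.011,0.01,0.0325,0,-3.07,0],[-0.0115,0.01,0.032,0,-3.07,0],[-0.0115,0.01,0.032,0,-3.07,0],[-0.012,0,0.022,0,-3.07,0]]]'

```text
time: 2.17
ee_pos: [0.5223, 0.054, 0.2585]
eef_rot: [-0.706, 0.035, -0.033, 0.707]
ft_force: [-0.1, 1.0, 0.3]
width: 0.0871
```

```bash
sed -i 's/round(v,4) for v in d/round(float(v),4) for v in d/; s/round(v,2) for v in rv/round(float(v),2) for v in rv/' h.py; python3 - <<'E'
from h import *
s=readout.read_state();print(s["time"],s["ee_pos"],Ro.from_quat(s["eef_rot"]).as_matrix(),s["joint_positions"])
c=vision.camera("wrist");cv2.imwrite("pics/w1.png",c["pixels"]);np.save("w1.npy",wcam(c,s),allow_pickle=True)
E
```

```text
2.1667 [0.52230738 0.05399913 0.2584953 ] [[ 9.95392257e-01 -2.41466086e-03  9.58562717e-02]
 [-9.58547616e-02  7.33815426e-04  9.95395060e-01]
 [-2.47388230e-03 -9.99996815e-01  4.98977452e-04]] [ 0.45748188  0.15474853 -0.71114662  1.63611256  0.10110569  1.39091638
 -0.3620945 ]
```

View pics/w1.png

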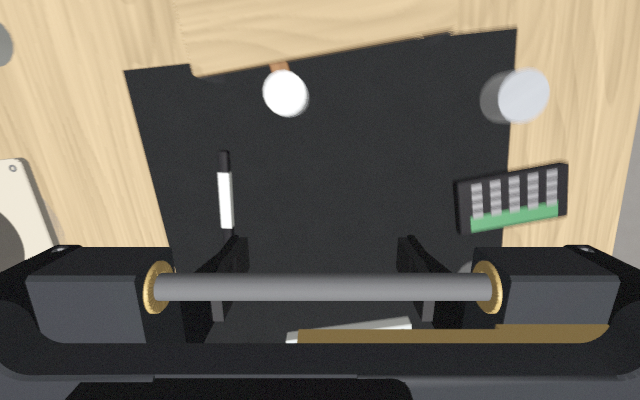

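The wrist view shows the white head at (285,93). The handle stub at (278,67) disappears under the shelf's front edge, which runs (193,75) to (515,30). The marker is at (225,190) and the calculator at (512,198).

```bash
python3 - <<'E'
from h import *
np.set_printoptions(precision=4,suppress=True)
c=np.load("w1.npy",allow_pickle=True).item()
hsv=cv2.cvtColor(c["pixels"][:130],cv2.COLOR_BGR2HSV)
m=((hsv[...,2]>225)&(hsv[...,1]<40)).astype(np.uint8);m[:,:240]=0;m[:,340:]=0
k=max(cv2.findContours(m,0,2)[0],key=cv2.contourArea);e=cv2.fitEllipse(k);print(e)
print("head",onz(c,*e[0],.075))
print("edge",onz(c,193,75,.075),onz(c,455,37,.075))
print("marker",onz(c,224,152,.007),onz(c,226,228,.007))
crop(c,230,40,340,130,7,"w1c.png")
b=[tuple(x) for x in [(270,70),(290,66)]]
for p in b: print(onz(c,*p,.0485))
E
```

```text
((284.2809143066406, 92.59419250488281), (40.514183044433594, 44.17998504638672), 158.17706298828125)
head [0.4912 0.158  0.075 ]
edge [0.3974 0.1848 0.075 ] [0.6719 0.194  0.075 ]
marker [0.392 0.096 0.007] [ 0.3741 -0.0128  0.007 ]
[0.4752 0.1855 0.0485]
[0.4983 0.1874 0.0485]
```

View pics/w1c.png

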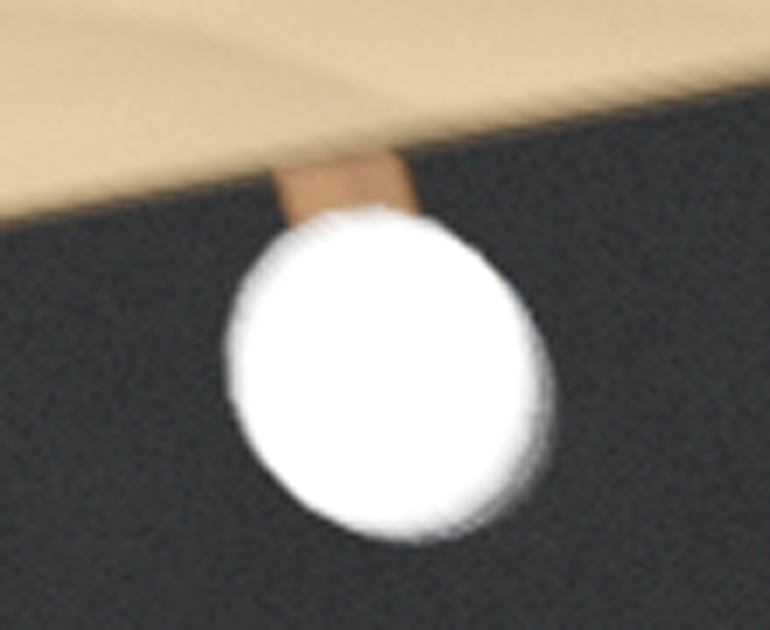

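```bash
python3 - <<'E'
from h import *
s=readout.read_state();p=s["ee_pos"];print(p,s["time"])
q=np.array([.4915,.1555,.11]);N=7;y0=-.096
show(rows([(p+(q-p)*i/N,y0+(.08-y0)*i/N) for i in range(1,N+1)],s))
E
```

```text
[0.52086675 0.05874408 0.25996499] 2.2167
[[-0.0053,0.0215,0.0134,-0.1,-0.88,-0.1],[-0.0052,0.0214,0.0135,-0.0,-1.44,-0.0],[-0.0048,0.0214,0.0136,-0.0,-1.44,-0.0],[-0.0045,0.0214,0.0137,-0.0,-1.44,-0.0],[-0.0041,0.0215,0.0138,-0.0,-1.44,-0.0],[-0.0038,0.0214,0.014,-0.0,-1.44,-0.0],[-0.0034,0.0214,0.014,-0.0,-1.45,-0.0]]
```

Call:
arm_command --targets '[[[-0.005,0.0215,0.0125,0,-1.3,0],[-0.005,0.0215,0.0125,0,-1.4,0],[-0.005,0.0215,0.0125,0,-1.4,0],[-0.0045,0.0215,0.013,0,-1.4,0],[-0.004,0.0215,0.0135,0,-1.4,0],[-0.004,0.0215,0.0135,0,-1.4,0],[-0.0035,0.0205,0.0135,0,-1.4,0],[0,0,0,0,0,0],[0,0,0,0,0,0],[0,0,0,0,0,0]]]'

```text
time: 3.05
ee_pos: [0.4963, 0.1419, 0.112]
eef_rot: [0.707, 0.024, -0.023, -0.707]
ft_force: [0.1, -0.3, 0.0]
width: 0.087
```

```bash
python3 - <<'E'
from h import *
np.set_printoptions(precision=4,suppress=True)
s=readout.read_state();print(s["ee_pos"],Ro.from_quat(s["eef_rot"]).as_matrix()[:,0])
c=vision.camera("wrist");cv2.imwrite("pics/w2.png",c["pixels"]);c=wcam(c,s);np.save("w2.npy",c,allow_pickle=True)
show(rows([([.4915,.1555,.024],.08)],s))
E
```

```text
[0.4963 0.1419 0.112 ] [0.9978 0.0662 0.0015]
[[-0.004,0.088,0.0139,0.02,-0.79,0.08]]
```

View pics/w2.png

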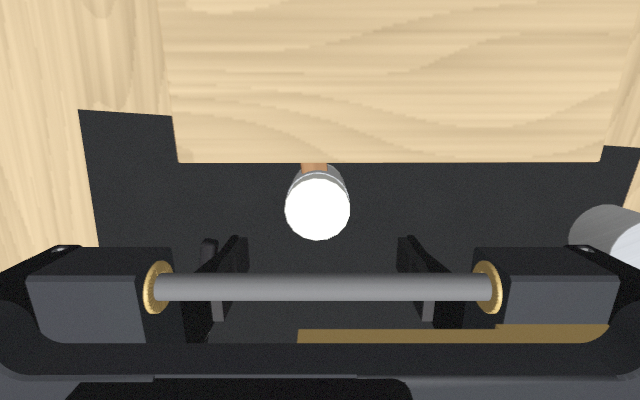

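```bash
python3 - <<'E'
from h import *
np.set_printoptions(precision=4,suppress=True)
c=np.load("w2.npy",allow_pickle=True).item()
print("head",onz(c,317.5,208.5,.075),"L/R",onz(c,285,208,.075),onz(c,350,208,.075))
print("edge",onz(c,180,162,.075),onz(c,600,162,.075))
print("handle",onz(c,301,168,.0485),onz(c,327,168,.0485))
E
```

```text
head [0.4923 0.1576 0.075 ] L/R [0.47   0.1565 0.075 ] [0.5145 0.1594 0.075 ]
edge [0.4003 0.1837 0.075 ] [0.6756 0.2015 0.075 ]
handle [0.4782 0.1802 0.0485] [0.4976 0.1815 0.0485]
```

```bash
python3 - <<'E'
from h import *
s=readout.read_state();p=s["ee_pos"]
show(rows([([.492,.1565,.112],.1),([.492,.1565,.024],.1)],s))
E
```

```text
[[-0.0035,0.0002,0.0149,0.02,-1.96,0.11],[0.0,0.088,0.0,0.0,-0.0,0.0]]
```

Call:
arm_command --targets '[[[-0.002,0,0.0075,0,-1,0.1],[-0.0015,0,0.0075,0,-1,0],[0,0.015,0,0,0,0],[0,0.015,0,0,0,0],[0,0.015,0,0,0,0],[0,0.015,0,0,0,0],[0,0.015,0,0,0,0],[0,0.013,0,0,0,0],[0,0,0,0,0,0],[0,0,0,0,0,0]]]'

```text
time: 3.93
ee_pos: [0.4902, 0.1578, 0.0227]
eef_rot: [-0.706, -0.036, 0.037, 0.706]
ft_force: [-0.1, -0.5, 0.6]
width: 0.0869
```

```bash
python3 - <<'E'
from h import *
np.set_printoptions(precision=4,suppress=True)
s=readout.read_state();print(s["time"],s["ee_pos"],Ro.from_quat(s["eef_rot"]).as_matrix()[:,0],s["ft_force"])
c=vision.camera("wrist");cv2.imwrite("pics/w3.png",c["pixels"])
E
```

```text
3.9333 [0.4902 0.1578 0.0227] [ 0.9947  0.1031 -0.0025] [-0.1246 -0.497   0.5867]
```

View pics/w3.png

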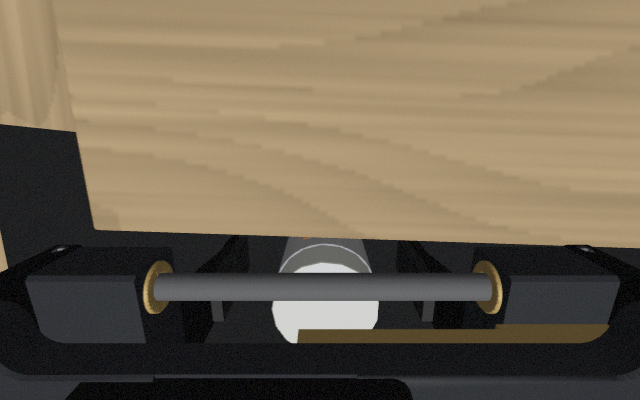

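The head at (325,300) is centred between the fingers, and the shelf edge is clear. I'll close on it.

Call:
arm_command --targets '[[[0,0,0,0,0,0],[0,0,0,0,0,0],[0,0,0,0,0,0],[0,0,0,0,0,0],[0,0,0,0,0,0],[0,0,0,0,0,0]]]' --hand 0 --grip_force 40

```text
time: 4.48
ee_pos: [0.4905, 0.1574, 0.0229]
eef_rot: [0.706, 0.036, -0.037, -0.706]
ft_force: [-0.6, 0.3, 0.5]
width: 0.055
```

Call:
arm_command --targets '[[[0,0,0,0,0,0],[0,0,0,0,0,0],[0,0,0,0,0,0],[0,0,0,0,0,0]]]'

```text
time: 4.82
ee_pos: [0.4907, 0.1574, 0.0228]
eef_rot: [0.706, 0.036, -0.037, -0.706]
ft_force: [1.5, -0.3, 1.6]
width: 0.0456
```

Call:
arm_command --targets '[[[0,-0.002,0,0,0,0],[0,-0.001,-0.01,0,0,0],[0,0,-0.018,0,0,0],[0,0,-0.02,0,0,0],[0,0,-0.02,0,0,0],[0,0,-0.02,0,0,0],[0,0,-0.02,0,0,0],[0,0,-0.02,0,0,0],[0,0,-0.02,0,0,0],[0,0,-0.018,0,0,0],[0,0,-0.01,0,0,0],[0,0,0,0,0,0]]]'

```text
time: 5.82
ee_pos: [0.5082, -0.0208, 0.0254]
eef_rot: [0.707, 0.034, -0.036, -0.706]
ft_force: [1.5, -0.7, -3.4]
width: 0.0456
```

```bash
python3 - <<'E'
from h import *
np.set_printoptions(precision=4,suppress=True)
s=readout.read_state();print(s["time"],s["ee_pos"],s["ft_force"])
c=vision.camera("side");crop(c,180,120,380,270,4,"d3.png")
c=vision.camera("scene");crop(c,320,120,520,270,4,"s3.png")
E
```

```text
5.8167 [ 0.5082 -0.0208  0.0254] [ 1.4894 -0.7159 -3.4426]
```

View pics/s3.png

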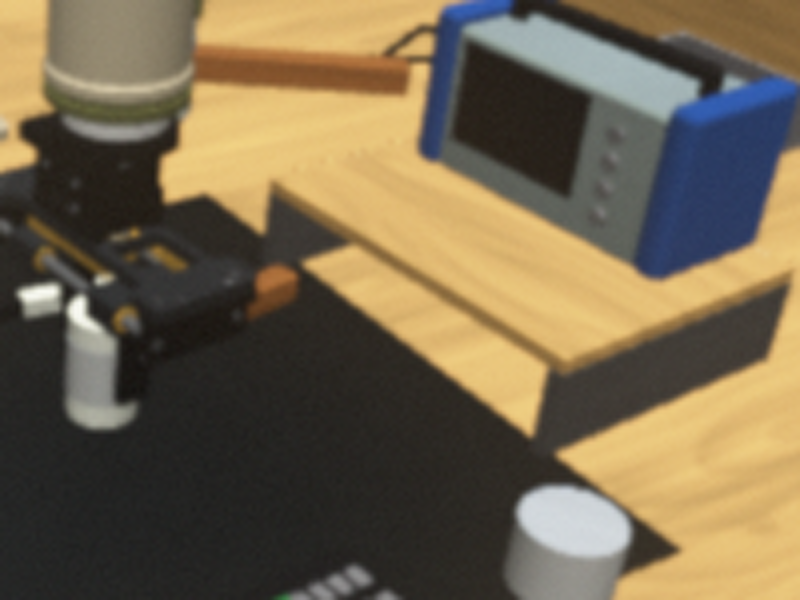

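View pics/d3.png

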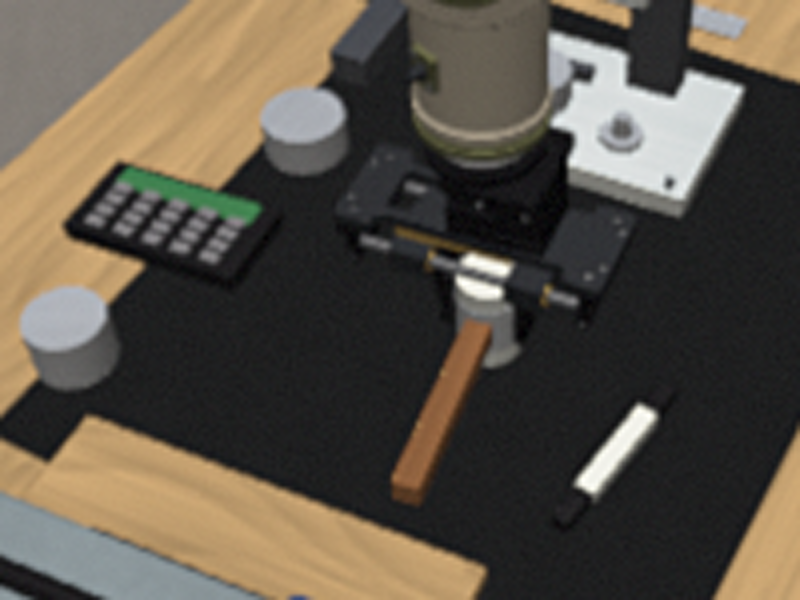

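Side view: the whole handle is out in front of the shelf, with its end at crop (408,485) and the shelf edge beyond it. I'll lower it and let go.

Call:
arm_command --targets '[[[0,0.0015,0,0,0,0],[0,0.0013,0,0,0,0],[0,0,0,0,0,0],[0,0,0,0,0,0]]]'

```text
time: 6.25
ee_pos: [0.5083, -0.0169, 0.0228]
eef_rot: [-0.706, -0.036, 0.037, 0.706]
ft_force: [0.2, -0.2, -2.7]
width: 0.0454
```

Call:
arm_command --targets '[[[0,0,0,0,0,0],[0,0,0,0,0,0],[0,0,0,0,0,0],[0,0,0,0,0,0],[0,0,0,0,0,0],[0,0,0,0,0,0],[0,0,0,0,0,0],[0,0,0,0,0,0],[0,0,0,0,0,0],[0,0,0,0,0,0]]]' --hand 1

```text
time: 7.08
ee_pos: [0.5085, -0.0176, 0.0229]
eef_rot: [0.706, 0.036, -0.037, -0.706]
ft_force: [-0.3, -0.8, -0.6]
width: 0.0864
```

```bash
python3 - <<'E'
from h import *
np.set_printoptions(precision=4,suppress=True)
s=readout.read_state();print(s["time"],s["ee_pos"],s["ft_force"],Ro.from_quat(s["eef_rot"]).as_matrix()[:,0])
c=vision.camera("side");np.save("d4.npy",c,allow_pickle=True);crop(c,240,160,340,260,6,"d4.png")
w=vision.camera("wrist");cv2.imwrite("pics/w4.png",w["pixels"]);np.save("w4.npy",wcam(w,s),allow_pickle=True)
E
```

```text
7.0833 [ 0.5085 -0.0176  0.0229] [-0.3489 -0.8181 -0.5647] [ 0.9947  0.1023 -0.0017]
```

View pics/d4.png

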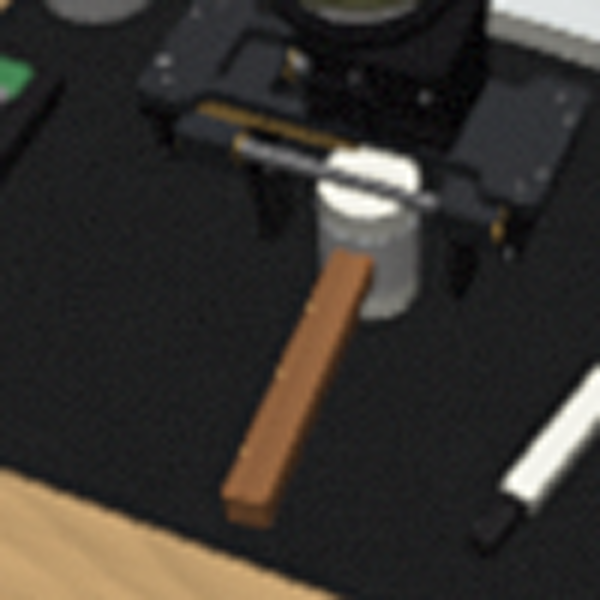

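View pics/w4.png

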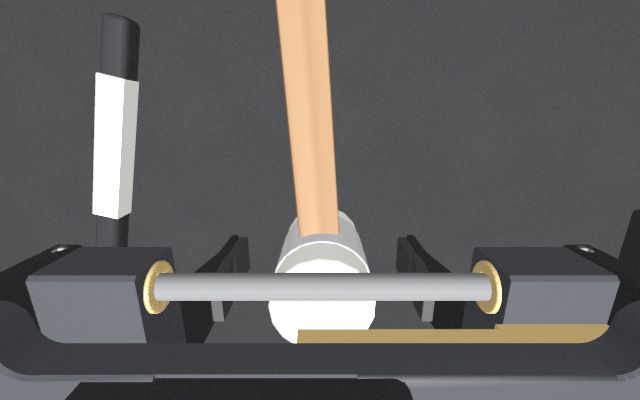

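```bash
python3 - <<'E'
from h import *
np.set_printoptions(precision=4,suppress=True)
d=np.load("d4.npy",allow_pickle=True).item();w=np.load("w4.npy",allow_pickle=True).item()
L=[onz(w,*p,.0485) for p in [(277,0),(300,230)]];Rr=[onz(w,*p,.0485) for p in [(325,0),(338,230)]]
far=(L[0]+Rr[0])/2;near=(L[1]+Rr[1])/2
print(L,Rr,"near/far",near,far,"yaw off", -np.arctan2((far-near)[0],(far-near)[1]))
print("widths",np.linalg.norm(L[0]-Rr[0]),np.linalg.norm(L[1]-Rr[1]))
print("head w",onz(w,322,304,.075))
o=lambda p:(240+(p[0]+.5)/6-.5,160+(p[1]+.5)/6-.5)
print("end",onz(d,*o((223,493)),.0485),onz(d,*o((274,505)),.0485),"head d",onz(d,*o((369,183)),.075))
print("near",onz(d,*o((330,258)),.0485),onz(d,*o((374,262)),.0485))
E
```

```text
[array([0.4791, 0.1007, 0.0485]), array([0.4957, 0.0059, 0.0485])] [array([0.4977, 0.1026, 0.0485]), array([0.5139, 0.0078, 0.0485])] near/far [0.5048 0.0068 0.0485] [0.4884 0.1016 0.0485] yaw off 0.17114545116453758
widths 0.01871746704717841 0.01822480273782569
head w [ 0.5086 -0.0155  0.075 ]
end [0.489  0.1473 0.0485] [0.4669 0.1426 0.0485] head d [ 0.5075 -0.0162  0.075 ]
near [0.5129 0.0125 0.0485] [0.4938 0.0051 0.0485]
```

The mallet stands free and upright. Its handle runs at about 0.172 rad off +y, and the grip point is at about (0.495,0.0605).

```bash
python3 - <<'E'
from h import *
s=readout.read_state();p=s["ee_pos"];q=np.array([.495,.0605,.0188]);N=5
show(rows([(p+(q-p)*i/N,.1025+(.172-.1025)*i/N) for i in range(1,N+1)],s))
E
```

```text
[[-0.0011,0.0008,0.0158,0.0,-0.79,-0.1],[-0.0008,0.0009,0.0159,0.0,-0.8,0.0],[-0.0007,0.0008,0.0158,0.0,-0.79,0.0],[-0.0004,0.0008,0.0159,0.0,-0.8,0.0],[-0.0002,0.0008,0.0158,0.0,-0.8,0.0]]
```

Call:
arm_command --targets '[[[-0.001,0.001,0.0158,0,-0.8,-0.1],[-0.001,0.001,0.0158,0,-0.8,0],[-0.0005,0.001,0.0158,0,-0.8,0],[-0.0005,0.0008,0.0158,0,-0.8,0],[0,0.0005,0.0158,0,-0.8,0],[0,0,0,0,0,0],[0,0,0,0,0,0],[0,0,0,0,0,0]]]'

```text
time: 7.85
ee_pos: [0.4952, 0.0603, 0.0186]
eef_rot: [0.705, 0.061, -0.061, -0.704]
ft_force: [-0.2, -0.8, -0.1]
width: 0.0872
```

```bash
python3 - <<'E'
from h import *
np.set_printoptions(precision=4,suppress=True)
s=readout.read_state();print(s["time"],s["ee_pos"],s["ft_force"],Ro.from_quat(s["eef_rot"]).as_matrix())
w=vision.camera("wrist");cv2.imwrite("pics/w5.png",w["pixels"])
show(rows([([.495,.0605,.0188],.172)],s))
E
```

```text
7.85 [0.4952 0.0603 0.0186] [-0.1829 -0.8077 -0.1075] [[ 0.9851 -0.     -0.1718]
 [ 0.1718 -0.0004  0.9851]
 [-0.0001 -1.     -0.0004]]
[[-0.0002,-0.0002,0.0003,0.02,0.04,-0.0]]
```

View pics/w5.png

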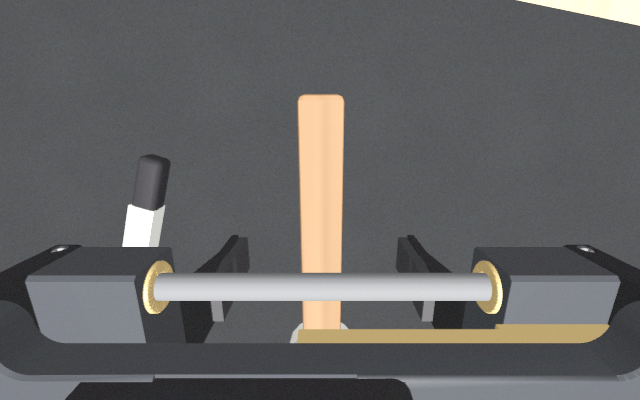

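The handle (298–344) is square between the fingers. I'll grip it firmly.

Call:
arm_command --targets '[[[0,0,0,0,0,0],[0,0,0,0,0,0],[0,0,0,0,0,0],[0,0,0,0,0,0],[0,0,0,0,0,0],[0,0,0,0,0,0],[0,0,0,0,0,0],[0,0,0,0,0,0],[0,0,0,0,0,0],[0,0,0,0,0,0],[0,0,0,0,0,0],[0,0,0,0,0,0]]]' --hand 0 --grip_force 60

```text
time: 8.9
ee_pos: [0.4952, 0.0604, 0.0186]
eef_rot: [0.704, 0.061, -0.061, -0.704]
ft_force: [0.6, 0.6, -0.4]
width: 0.0193
```

Call:
arm_command --targets '[[[0,0,0,0,0,0],[0,-0.01,0,0,0,0],[0,-0.02,0,0,0,0],[0,-0.02,0,0,0,0],[0,-0.01,0,0,0,0],[0,0,0,0,0,0],[0,0,0,0,0,0]]]'

```text
time: 9.48
ee_pos: [0.4953, 0.0601, 0.0787]
eef_rot: [0.705, 0.061, -0.061, -0.704]
ft_force: [0.2, -0.9, -3.8]
width: 0.0197
```

```bash
python3 - <<'E'
from h import *
np.set_printoptions(precision=4,suppress=True)
s=readout.read_state();print(s["time"],s["ee_pos"],s["ft_force"],s["torque"],s["width"])
c=vision.camera("scene");crop(c,330,120,480,232,5,"s6.png");np.save("s6.npy",c,allow_pickle=True)
pin=np.array([.509,-.248]);
for dy in (.0476,): print(pin+.078*np.array([-dy,1]))
E
```

```text
9.4833 [0.4953 0.0601 0.0787] [ 0.2092 -0.9331 -3.7837] [ 0.2021 -0.0593 -0.0093] 0.019663249107870737
[ 0.5053 -0.17  ]
```

View pics/s6.png

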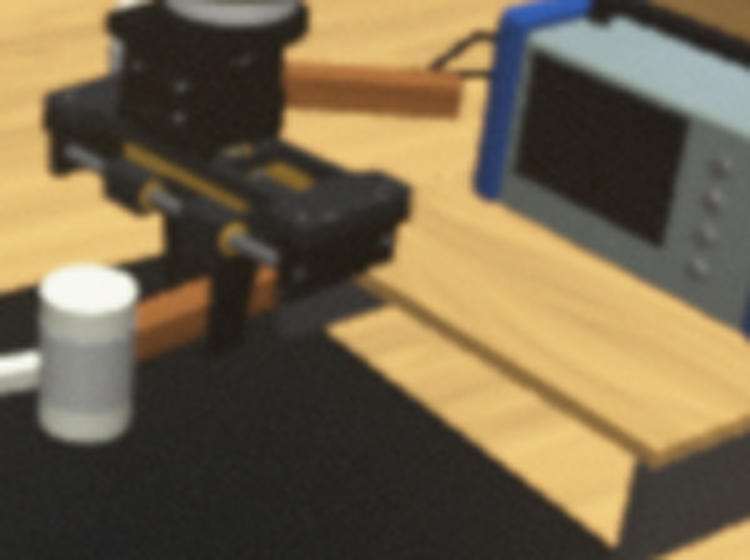

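The mallet is lifted upright. I'll carry it to just in front of the holder.

```bash
python3 - <<'E'
from h import *
s=readout.read_state();p=s["ee_pos"];q=np.array([.5018,-.09,.0966]);N=8
show(rows([(p+(q-p)*i/N,.172+(.0476-.172)*i/N) for i in range(1,N+1)],s))
E
```

```text
[[-0.0023,-0.0023,-0.0186,0.01,0.9,-0.05],[-0.0021,-0.0024,-0.0187,0.0,0.89,0.0],[-0.0017,-0.0023,-0.0187,0.0,0.89,0.0],[-0.0015,-0.0023,-0.0187,0.0,0.89,0.0],[-0.0012,-0.0024,-0.0187,0.0,0.89,0.0],[-0.0009,-0.0023,-0.0188,0.0,0.89,0.0],[-0.0006,-0.0023,-0.0188,0.0,0.89,0.0],[-0.0003,-0.0023,-0.0187,0.0,0.89,0.0]]
```

Call:
arm_command --targets '[[[-0.0023,-0.0023,-0.0187,0,0.9,0],[-0.002,-0.0023,-0.0187,0,0.9,0],[-0.0018,-0.0023,-0.0187,0,0.9,0],[-0.0015,-0.0023,-0.0187,0,0.9,0],[-0.0012,-0.0023,-0.0187,0,0.9,0],[-0.001,-0.0023,-0.0187,0,0.9,0],[-0.0006,-0.0023,-0.0187,0,0.9,0],[-0.0003,-0.0023,-0.0187,0,0.9,0],[0,0,0,0,0,0],[0,0,0,0,0,0]]]'

```text
time: 10.37
ee_pos: [0.502, -0.0912, 0.0968]
eef_rot: [-0.707, -0.015, 0.016, 0.707]
ft_force: [-0.4, 1.4, -3.9]
width: 0.0193
```

```bash
python3 - <<'E'
from h import *
np.set_printoptions(precision=4,suppress=True)
s=readout.read_state();print(s["time"],s["ee_pos"],s["ft_force"],Ro.from_quat(s["eef_rot"]).as_matrix())
c=vision.camera("scene");crop(c,170,120,350,300,4,"s7.png");np.save("s7.npy",c,allow_pickle=True)
c=vision.camera("side");crop(c,270,75,430,195,5,"d7.png");np.save("d7.npy",c,allow_pickle=True)
show(rows([([.5053,-.1706,.0966],.0476)],s))
E
```

```text
10.3667 [ 0.502  -0.0912  0.0968] [-0.4167  1.4067 -3.8913] [[ 0.999  -0.0003 -0.0439]
 [ 0.0439  0.      0.999 ]
 [-0.0003 -1.      0.0001]]
[[-0.0002,0.0002,-0.0794,-0.0,-0.21,-0.02]]
```

View pics/s7.png

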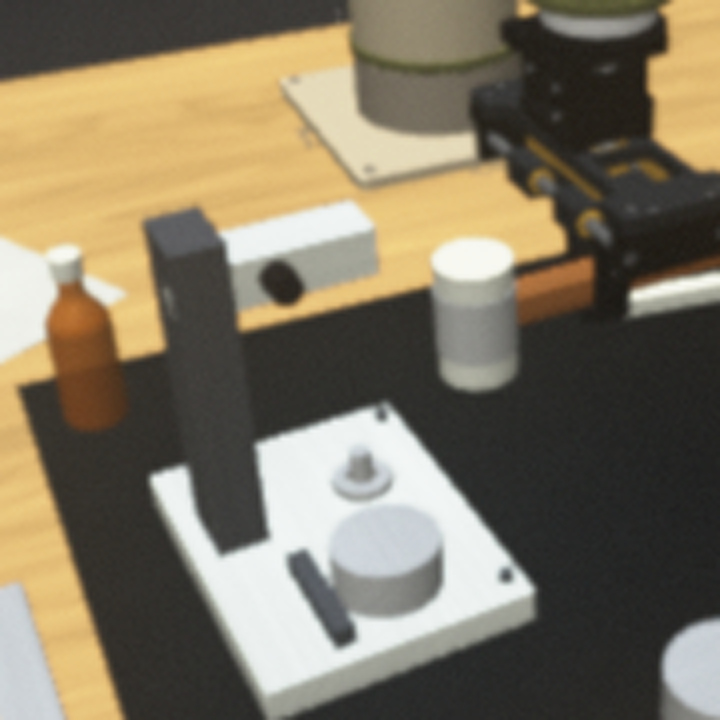

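View pics/d7.png

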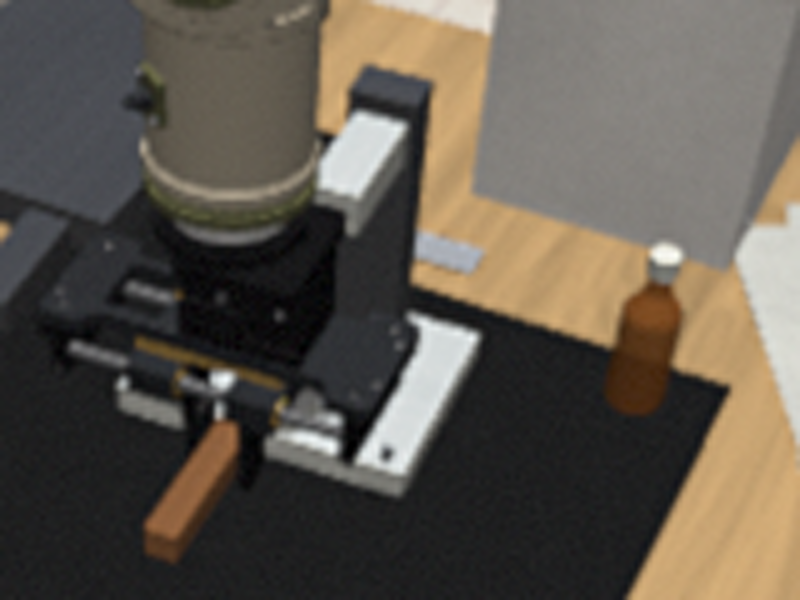

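```bash
python3 - <<'E'
from h import *
np.set_printoptions(precision=4,suppress=True)
c=np.load("s7.npy",allow_pickle=True).item()
o=lambda p:(170+(p[0]+.5)/4-.5,120+(p[1]+.5)/4-.5)
print("head top",onz(c,*o((473.5,260)),.1532))
print("axis top->bottom px pred",[np.array(proj(c,[.5057,-.1687,z])) for z in (.1532,.0782)],"meas",o((473.5,260)),o((478,370)))
E
```

```text
head top [ 0.5076 -0.1737  0.1532]
axis top->bottom px pred [array([289.7626, 183.7556]), array([291.1564, 211.6534])] meas (288.0, 184.625) (289.125, 212.125)
```

Call:
arm_command --targets '[[[0,0.0005,-0.01,0,0,0],[0,0.0005,-0.0145,0,0,0],[0,0.0005,-0.0145,0,0,0],[0,0.0005,-0.0145,0,0,0],[0,0.0005,-0.0145,0,0,0],[0,0,-0.01,0,-0.2,0],[0,0,-0.001,0,0,0],[0,0,0,0,0,0],[0,0,0,0,0,0]]]'

```text
time: 11.22
ee_pos: [0.5059, -0.1676, 0.0945]
eef_rot: [-0.707, -0.018, 0.018, 0.707]
ft_force: [0.5, 0.3, -3.5]
width: 0.0195
```

```bash
cat > look.py <<'E'
from h import *
import sys
np.set_printoptions(precision=4,suppress=True)
n=sys.argv[1]
s=readout.read_state();print(s["time"],s["ee_pos"],s["ft_force"],s["torque"],s["width"])
c=vision.camera("scene");crop(c,200,150,310,255,7,f"s{n}.png");np.save(f"s{n}.npy",c,allow_pickle=True)
M=c["pixels"]
E
python3 look.py 8
```

```text
11.2167 [ 0.5059 -0.1676  0.0945] [ 0.5359  0.2569 -3.5063] [ 0.2381 -0.0977  0.0271] 0.019455990296157546
```

View pics/s8.png

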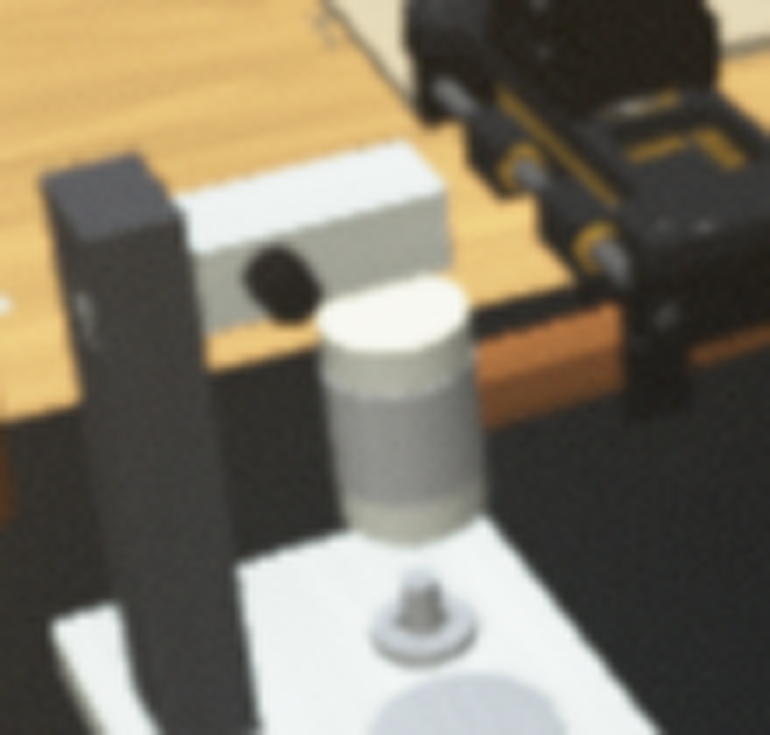

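```bash
python3 - <<'E'
from h import *
np.set_printoptions(precision=4,suppress=True)
c=np.load("s8.npy",allow_pickle=True).item()
o=lambda p:(200+(p[0]+.5)/7-.5,150+(p[1]+.5)/7-.5)
io=lambda q:((q[0]+.5-200)*7,(q[1]+.5-150)*7)
h=np.array([.5059,-.1676])+.0775*np.array([.0476,-.999]);print(h)
for z in (.1509,.0759,.047,.03):print(z,io(proj(c,[*h,z])))
for q in [(320,325),(470,290)]:pass
print("top c",onz(c,*o((395,315)),.1509),"face c",onz(c,*o((417,508)),.0759),"pin top",onz(c,*o((421,578)),.046),"collar",onz(c,*o((424,622)),.030))
E
```

```text
[ 0.5096 -0.245 ]
0.1509 (np.float64(407.19399645206954), np.float64(307.1248870066031))
0.0759 (np.float64(427.63656821704706), np.float64(506.5436268487052))
0.047 (np.float64(435.0209656907813), np.float64(578.5789488050237))
0.03 (np.float64(439.24589374246455), np.float64(619.7934220952036))
top c [ 0.5127 -0.2498  0.1509] face c [ 0.5092 -0.2483  0.0759] pin top [ 0.5062 -0.2486  0.046 ] collar [ 0.5088 -0.2498  0.03  ]
```

The head sits over the pin within about 2 mm: head axis at crop (417,508), pin top at (421,578), no visible tilt. I'll start with a modest first blow.

Call:
arm_command --targets '[[[-0.002,0,-0.001,0,0,0],[0,0.01,0,0,0,0],[0,0.026,0,0,0,0],[0,-0.018,0,0,0,0],[0,-0.018,0,0,0,0],[0,0,0,0,0,0],[0,0,0,0,0,0]]]'

```text
time: 11.85
ee_pos: [0.5043, -0.1695, 0.0945]
eef_rot: [0.707, 0.018, -0.017, -0.707]
ft_force: [-0.2, -0.4, -4.5]
width: 0.0197
```

```bash
python3 look.py 9
```

```text
11.85 [ 0.5043 -0.1695  0.0945] [-0.2092 -0.386  -4.507 ] [ 0.2167 -0.0411 -0.0265] 0.019669138114482853
```

View pics/s9.png

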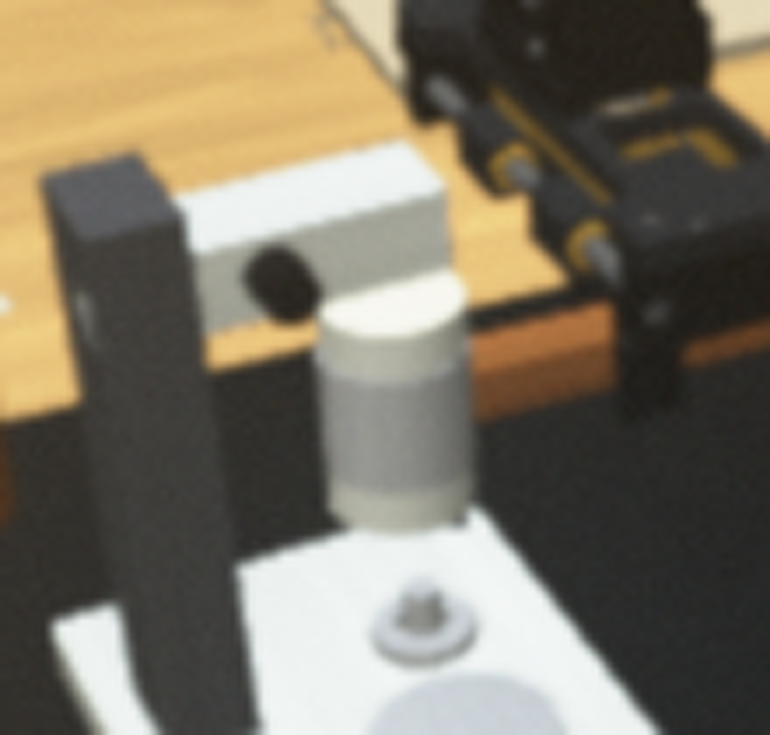

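The first blow drove the pin about 4 mm (pin top from crop row 578 to 588), but the head turned about 0.07 rad nose-up in the fingers. I won't lean the gripper toward the probe arm. Instead I'll back out, level the mallet and stand it on the open table. Then I'll regrip with the tool leaning back, so later corrections only bring it to vertical.

Call:
arm_command --targets '[[[0,0,0.012,0,0,0],[0,0,0.018,0,0,0],[0,0,0.02,0,0,0],[0,0,0.02,0,0,0],[0,0,0.02,1.3,0,0],[0,0,0.02,1.3,0,0],[0,0.01,0.01,1.2,0,0],[0,0.018,0,0,0,0],[0,0.018,0,0,0,0],[0,0.015,0,0,0,0],[0,0,0,0,0,0],[0,0,0,0,0,0]]]'

```text
time: 12.9
ee_pos: [0.4967, -0.0457, 0.0335]
eef_rot: [-0.683, -0.016, 0.019, 0.73]
ft_force: [0.2, -0.5, -3.3]
width: 0.0194
```

```bash
python3 - <<'E'
from h import *
np.set_printoptions(precision=4,suppress=True)
s=readout.read_state();print(s["time"],s["ee_pos"],s["ft_force"],Ro.from_quat(s["eef_rot"]).as_matrix())
c=vision.camera("scene");crop(c,220,160,380,260,5,"s10.png");np.save("s10.npy",c,allow_pickle=True)
E
```

```text
12.9 [ 0.4967 -0.0457  0.0335] [ 0.1802 -0.5306 -3.3254] [[ 0.9987 -0.0056 -0.0498]
 [ 0.0501  0.0675  0.9965]
 [-0.0022 -0.9977  0.0677]]
```

View pics/s10.png

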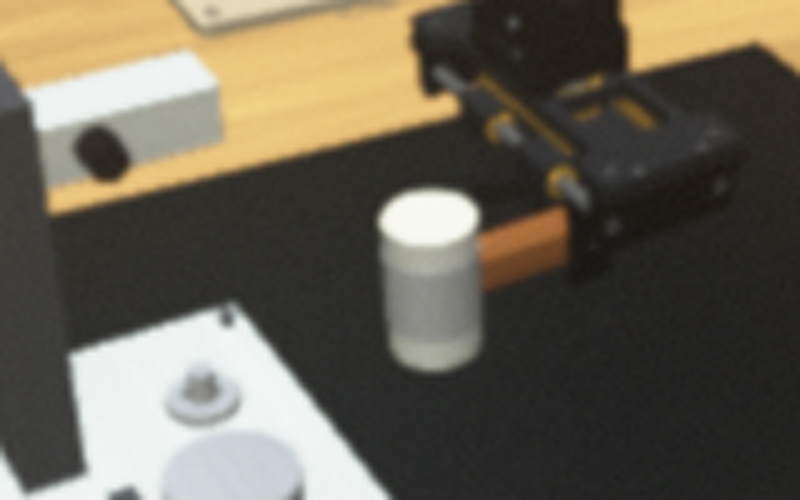

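The mallet is level at crop (432,280) and about 15 mm above the table. I'll lower it and let go.

Call:
arm_command --targets '[[[0,0.005,0,0,0,0],[0,0.006,0,0,0,0],[0,0.004,0,0,0,0],[0,0,0,0,0,0],[0,0,0,0,0,0]]]'

```text
time: 13.37
ee_pos: [0.498, -0.0451, 0.0199]
eef_rot: [-0.683, -0.017, 0.018, 0.73]
ft_force: [-1.0, -0.8, -0.3]
width: 0.0192
```

Call:
arm_command --targets '[[[0,0,0,0,0,0],[0,0,0,0,0,0],[0,0,0,0,0,0],[0,0,0,0,0,0],[0,0,0,0,0,0]]]' --hand 0.5

```text
time: 13.78
ee_pos: [0.4976, -0.0449, 0.0197]
eef_rot: [-0.683, -0.017, 0.018, 0.73]
ft_force: [1.0, -0.0, 0.7]
width: 0.0411
```

```bash
python3 - <<'E'
from h import *
np.set_printoptions(precision=4,suppress=True)
s=readout.read_state();R=Ro.from_quat(s["eef_rot"]).as_matrix();print(s["time"],s["ee_pos"],s["ft_force"],s["width"],R)
w=vision.camera("wrist");cv2.imwrite("pics/w11.png",w["pixels"]);w=wcam(w,s);np.save("w11.npy",w,allow_pickle=True)
c=vision.camera("scene");crop(c,220,160,380,260,5,"s11.png");np.save("s11.npy",c,allow_pickle=True)
E
```

```text
13.7833 [ 0.4976 -0.0449  0.0197] [ 0.9645 -0.0303  0.6987] 0.0410754898914055 [[ 0.9987 -0.0032 -0.0502]
 [ 0.0503  0.0661  0.9965]
 [ 0.0001 -0.9978  0.0662]]
```

View pics/w11.png

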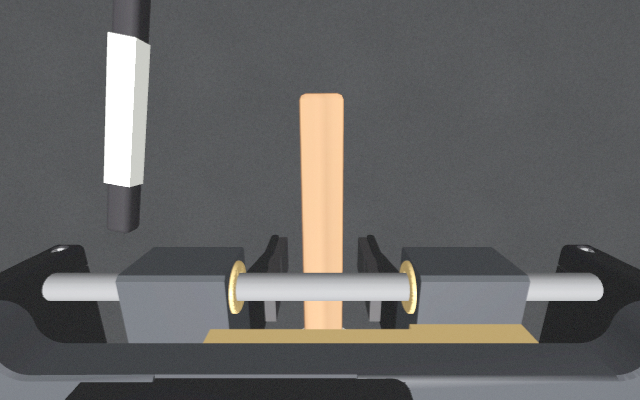

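View pics/s11.png

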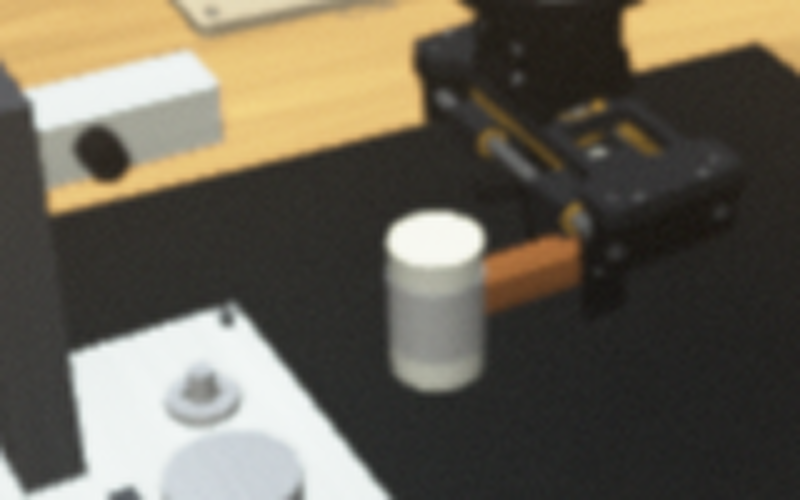

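```bash
python3 - <<'E'
from h import *
s=readout.read_state();G=np.array([.4976,-.0462,.0377])
# tool y for pitch t (deg about tool x): (0,sin,-cos) with small yaw
path=[]
for t in (0,-4,-9):
    yaw=.05;x=np.array([np.cos(yaw),np.sin(yaw),0]);y=np.array([0,0,-1.]);z=np.cross(x,y)
    R1=Ro.from_matrix(np.stack([x,y,z],1))*Ro.from_euler('x',t,degrees=True)
    path.append((G+.019*R1.as_matrix()[:,1],yaw,t));print(path[-1][0],R1.as_matrix()[:,1])
show(rows(path,s))
E
```

```text
[ 0.4976 -0.0462  0.0187] [ 0.  0. -1.]
[ 0.49766624 -0.04752372  0.01874628] [ 0.00348637 -0.0696693  -0.99756405]
[ 0.49774855 -0.04916854  0.01893392] [ 0.00781846 -0.15623896 -0.98768834]
[[-0.0001,0.0009,-0.0013,-3.8,0.01,0.0],[0.0,-0.0001,-0.0013,-4.0,0.0,0.0],[0.0,-0.0001,-0.0017,-5.0,0.0,0.0]]
```

Call:
arm_command --targets '[[[0,0.001,-0.0013,-3.8,0,0],[0,0,-0.0013,-4,0,0],[0,0,-0.0017,-5,0,0],[0,0,0,0,0,0],[0,0,0,0,0,0]]]'

```text
time: 14.3
ee_pos: [0.4978, -0.0476, 0.0186]
eef_rot: [0.759, 0.02, -0.018, -0.65]
ft_force: [0.1, 0.2, 0.3]
width: 0.0434
```

Call:
arm_command --targets '[[[0,0,0,0,0,0],[0,0,0,0,0,0],[0,0,0,0,0,0],[0,0,0,0,0,0],[0,0,0,0,0,0],[0,0,0,0,0,0]]]' --hand 0 --grip_force 60

```text
time: 14.8
ee_pos: [0.4978, -0.0498, 0.0186]
eef_rot: [0.76, 0.019, -0.016, -0.649]
ft_force: [0.1, -1.9, -0.9]
width: 0.0194
```

```bash
python3 - <<'E'
from h import *
np.set_printoptions(precision=4,suppress=True)
s=readout.read_state();R=Ro.from_quat(s["eef_rot"]).as_matrix();print(s["time"],s["ee_pos"],s["ft_force"],s["width"],R)
G=s["ee_pos"]-.019*R[:,1];print("G",G)
# target G for strike pose: 
dz=.076
import numpy as np
Gt=np.array([.5041,-.168,.0375+dz])
print("Gt-G",Gt-G)
p=s["ee_pos"];d=Gt-G
way=[p+[0,0,dz*.5],p+[d[0]*.25,d[1]*.25,dz],p+[d[0]*.5,d[1]*.5,dz],p+[d[0]*.75,d[1]*.75,dz],p+d]
show(rows([(w,.0476,-9) for w in way],s))
E
```

```text
14.8 [ 0.4978 -0.0498  0.0186] [ 0.0784 -1.9123 -0.9399] 0.019403452640358903 [[ 0.9988  0.0076 -0.0487]
 [ 0.0493 -0.1563  0.9865]
 [-0.0001 -0.9877 -0.1564]]
G [ 0.4976 -0.0468  0.0374]
Gt-G [ 0.0065 -0.1212  0.0761]
[[-0.0,-0.0375,-0.0059,0.0,0.1,0.01],[0.0002,-0.0328,-0.036,0.0,-0.0,-0.0],[0.0002,0.0047,-0.0299,0.0,-0.0,-0.0],[0.0001,0.0048,-0.03,0.0,-0.0,-0.0],[0.0002,0.0046,-0.03,0.0,-0.0,-0.0]]
```

Call:
arm_command --targets '[[[0,-0.0188,-0.003,0,0,0],[0,-0.0188,-0.003,0,0,0],[0,-0.0164,-0.018,0,0,0],[0,-0.0164,-0.018,0,0,0],[0,0.0024,-0.015,0,0,0],[0,0.0024,-0.015,0,0,0],[0,0.0024,-0.015,0,0,0],[0,0.0024,-0.015,0,0,0],[0,0.0024,-0.015,0,0,0],[0,0.0022,-0.015,0,0,0],[0,0,0,0,0,0],[0,0,0,0,0,0]]]'

```text
time: 15.8
ee_pos: [0.5033, -0.1711, 0.0942]
eef_rot: [0.76, 0.018, -0.016, -0.65]
ft_force: [0.0, 0.6, -3.2]
width: 0.0191
```

```bash
python3 look.py 12; python3 - <<'E'
from h import *
s=readout.read_state();R=Ro.from_quat(s["eef_rot"]).as_matrix();print(s["ee_pos"]-.019*R[:,1],R[:,1])
E
```

```text
15.8 [ 0.5033 -0.1711  0.0942] [ 0.0215  0.6331 -3.2403] [ 0.5426 -0.1152  0.0315] 0.019118255585125424
[ 0.50335318 -0.16716058  0.11307271] [ 0.00696618 -0.15530458 -0.98784207]
```

View pics/s12.png

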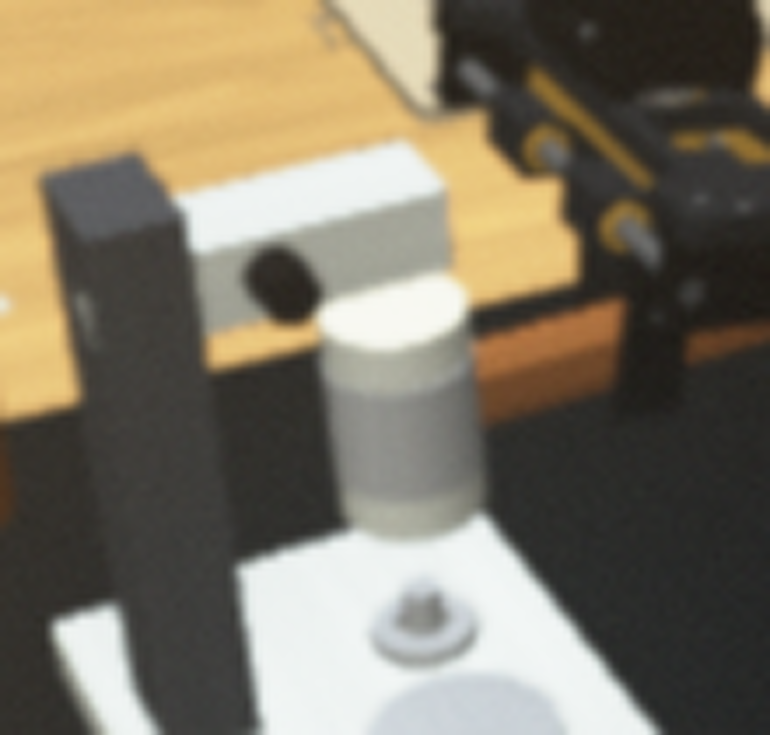

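It is level again at crop (415,410), and the pin top is at (421,588), about 13 mm above the collar. I'll pre-tilt the nose down 3.5° and strike.

Call:
arm_command --targets '[[[0,0,0,3.5,0,0],[0,0,0,0,0,0],[0,0.008,0.0008,0,0,0],[0,0.03,0.003,0,0,0],[0,-0.018,-0.0018,0,0,0],[0,-0.017,-0.0017,0,0,0],[0,0,0,0,0,0],[0,0,0,0,0,0]]]'

```text
time: 16.52
ee_pos: [0.5044, -0.17, 0.0917]
eef_rot: [0.74, 0.019, -0.017, -0.672]
ft_force: [0.4, 0.9, -4.3]
width: 0.0192
```

```bash
python3 look.py 13; python3 - <<'E'
from h import *
s=readout.read_state();R=Ro.from_quat(s["eef_rot"]).as_matrix();print(s["ee_pos"]-.019*R[:,1],R[:,1])
E
```

```text
16.5167 [ 0.5044 -0.17    0.0917] [ 0.379   0.8624 -4.3273] [ 0.3939 -0.0632 -0.0046] 0.01920251830628154
[ 0.5036783  -0.16821971  0.10997616] [ 0.00479549 -0.09657616 -0.99531405]
```

View pics/s13.png

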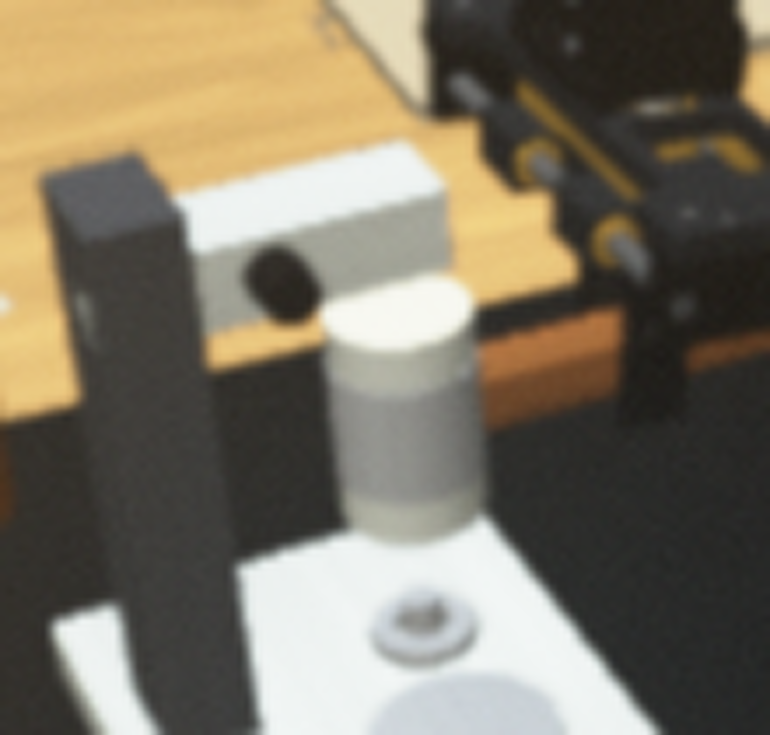

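The pin top is now near row 598, about 8 mm above the collar. The tilt is only about 0.02 rad nose-up. Next blow, again with a small pre-tilt.

Call:
arm_command --targets '[[[0,0,0,4.3,0,0],[0,0,0,0,0,0],[0,0.008,0,0,0,0],[0,0.035,0,0,0,0],[0,-0.02,0,0,0,0],[0,-0.018,0,0,0,0],[0,0,0,0,0,0],[0,0,0,0,0,0]]]'

```text
time: 17.23
ee_pos: [0.5042, -0.1704, 0.0864]
eef_rot: [0.715, 0.018, -0.017, -0.699]
ft_force: [0.3, -0.0, -3.0]
width: 0.0194
```

```bash
python3 look.py 14; python3 - <<'E'
from h import *
s=readout.read_state();R=Ro.from_quat(s["eef_rot"]).as_matrix();print(s["ee_pos"]-.019*R[:,1],R[:,1])
E
```

```text
17.2333 [ 0.5042 -0.1704  0.0864] [ 0.308  -0.0388 -3.0465] [ 0.2232 -0.0748 -0.0117] 0.01940947327309594
[ 0.50359594 -0.16990083  0.10483278] [ 6.16677559e-04 -2.21343549e-02 -9.99754815e-01]
```

View pics/s14.png

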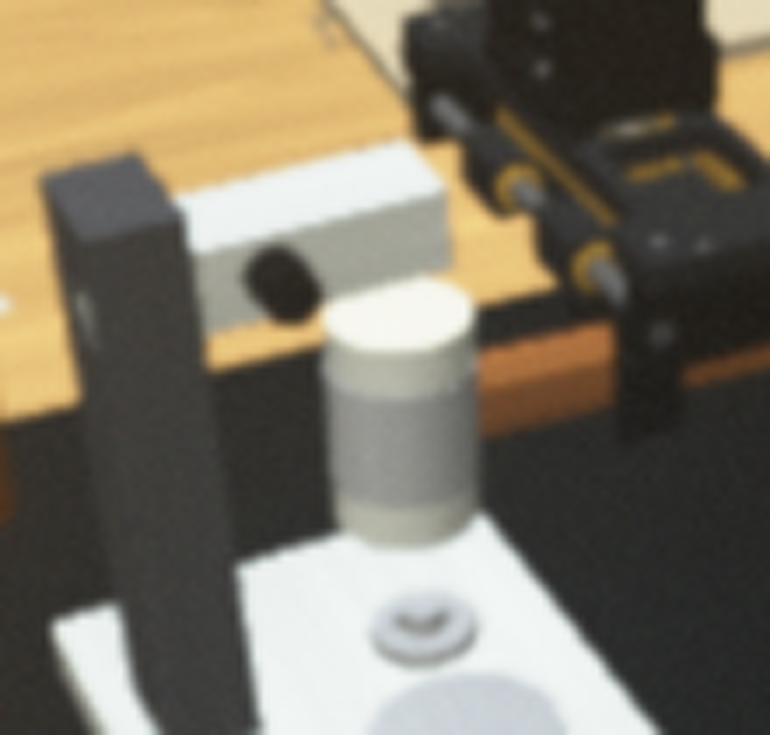

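The pin is now about 4 mm proud (row ~607), and the head has turned about 0.066 rad nose-up. There is plenty of time, so I'll regrip once more rather than lean toward the probe arm.

Call:
arm_command --targets '[[[0,0,0.012,0,0,0],[0,0,0.018,0,0,0],[0,0,0.02,0,0,0],[0,0,0.02,0,0,0],[0,0,0.02,1.3,0,0],[0,0,0.02,1.3,0,0],[0,0.01,0.01,1.2,0,0],[0,0.016,0,0,0,0],[0,0.016,0,0,0,0],[0,0.01,0,0,0,0],[0,0,0,0,0,0],[0,0,0,0,0,0]]]'

```text
time: 18.28
ee_pos: [0.4974, -0.0488, 0.0327]
eef_rot: [-0.69, -0.017, 0.018, 0.723]
ft_force: [0.5, 0.2, -2.8]
width: 0.0194
```

```bash
cat > st.py <<'E'
from h import *
import sys
np.set_printoptions(precision=4,suppress=True)
s=readout.read_state();R=Ro.from_quat(s["eef_rot"]).as_matrix();print(s["time"],s["ee_pos"],s["ft_force"],s["width"],R[:,0],R[:,1],"G",s["ee_pos"]-.019*R[:,1])
c=vision.camera("scene");crop(c,220,160,380,260,5,f"s{sys.argv[1]}.png")
E
python3 st.py 15
```

```text
18.2833 [ 0.4974 -0.0488  0.0327] [ 0.477   0.2002 -2.8016] 0.019375198262142065 [ 0.9988  0.0497 -0.0013] [-0.0036  0.0462 -0.9989] G [ 0.4975 -0.0497  0.0517]
```

View pics/s15.png

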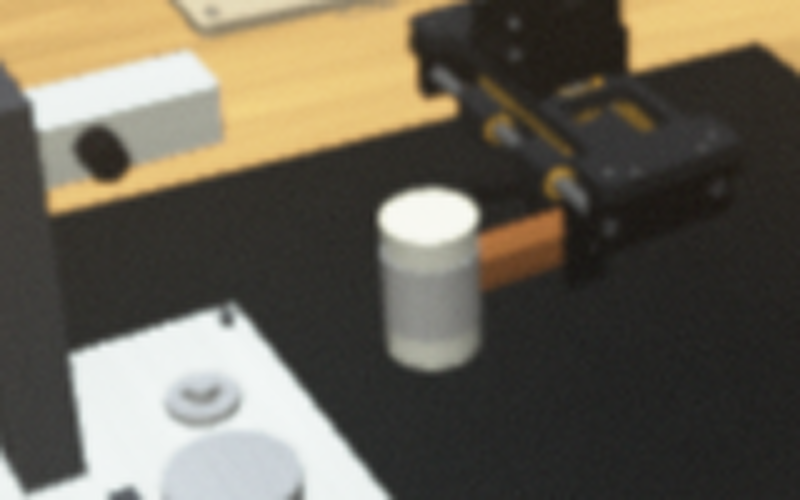

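Call:
arm_command --targets '[[[0,0.005,0,0,0,0],[0,0.005,0,0,0,0],[0,0.004,0,0,0,0],[0,0,0,0,0,0],[0,0,0,0,0,0]]]'

```text
time: 18.75
ee_pos: [0.4978, -0.0481, 0.0192]
eef_rot: [-0.691, -0.017, 0.018, 0.723]
ft_force: [0.8, -0.5, -3.3]
width: 0.0196
```

Call:
arm_command --targets '[[[0,0,0,0,0,0],[0,0,0,0,0,0],[0,0,0,0,0,0],[0,0,0,0,0,0],[0,0,-0.001,-3.3,0,0],[0,0,-0.001,-3.3,0,0],[0,0,-0.0011,-3.3,0,0],[0,0,0,0,0,0],[0,0,0,0,0,0]]]' --hand 0.5

```text
time: 19.5
ee_pos: [0.498, -0.0502, 0.0194]
eef_rot: [0.75, 0.02, -0.017, -0.661]
ft_force: [-0.4, -0.1, 0.1]
width: 0.0433
```

Call:
arm_command --targets '[[[0,0,0,0,0,0],[0,0,0,0,0,0],[0,0,0,0,0,0],[0,0,0,0,0,0],[0,0,0,0,0,0],[0,0,0,0,0,0]]]' --hand 0 --grip_force 60

```text
time: 20.0
ee_pos: [0.4979, -0.0516, 0.0193]
eef_rot: [0.75, 0.019, -0.016, -0.66]
ft_force: [0.3, -1.8, -0.1]
width: 0.0196
```

```bash
python3 st.py 16; python3 - <<'E'
from h import *
s=readout.read_state();R=Ro.from_quat(s["eef_rot"]).as_matrix();G=s["ee_pos"]-.019*R[:,1]
Gt=np.array([.5036,-.169,.1085]);print(R.T@(Gt-G),R.T@np.array([0,0,.071]),R.T@(Gt-G-[0,0,Gt[2]-G[2]]))
E
```

```text
20.0 [ 0.4979 -0.0516  0.0193] [ 0.3404 -1.8122 -0.1276] 0.019573860272961575 [0.9988 0.0497 0.0001] [ 0.0064 -0.127  -0.9919] G [ 0.4978 -0.0492  0.0381]
[-0.00015473 -0.05456264 -0.12794575] [ 1.50997014e-06 -7.04230817e-02 -9.03269384e-03] [-0.00015623  0.01526202 -0.11898981]
```

View pics/s16.png

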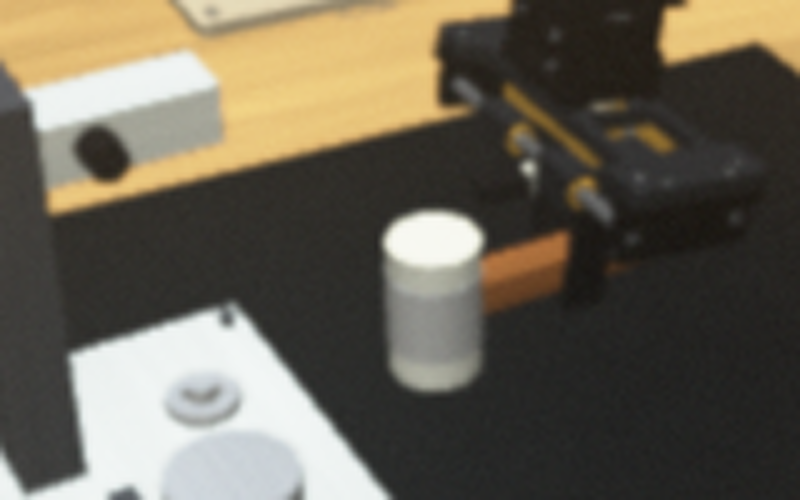

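Regripped, with the mallet flat on the table. I'll lift it and go back in over the pin.

Call:
arm_command --targets '[[[0,-0.018,-0.0022,0,0,0],[0,-0.018,-0.0022,0,0,0],[0,-0.016,-0.017,0,0,0],[0,-0.0145,-0.017,0,0,0],[0,0.0019,-0.015,0,0,0],[0,0.0019,-0.015,0,0,0],[0,0.0019,-0.015,0,0,0],[0,0.0019,-0.015,0,0,0],[0,0.0019,-0.015,0,0,0],[0,0.0019,-0.0143,0,0,0],[0,0,0,0,0,0],[0,0,0,0,0,0]]]'

```text
time: 21.05
ee_pos: [0.5033, -0.171, 0.0896]
eef_rot: [0.75, 0.018, -0.016, -0.661]
ft_force: [-0.3, 0.3, -3.0]
width: 0.0193
```

```bash
python3 look.py 17; python3 - <<'E'
from h import *
s=readout.read_state();R=Ro.from_quat(s["eef_rot"]).as_matrix();print(s["ee_pos"]-.019*R[:,1],R[:,1])
E
```

```text
21.05 [ 0.5033 -0.171   0.0896] [-0.3288  0.3336 -2.9894] [ 0.4823 -0.0909 -0.0684] 0.019335106273346284
[ 0.50340614 -0.16776365  0.10852336] [ 0.00553673 -0.12601767 -0.99201255]
```

View pics/s17.png

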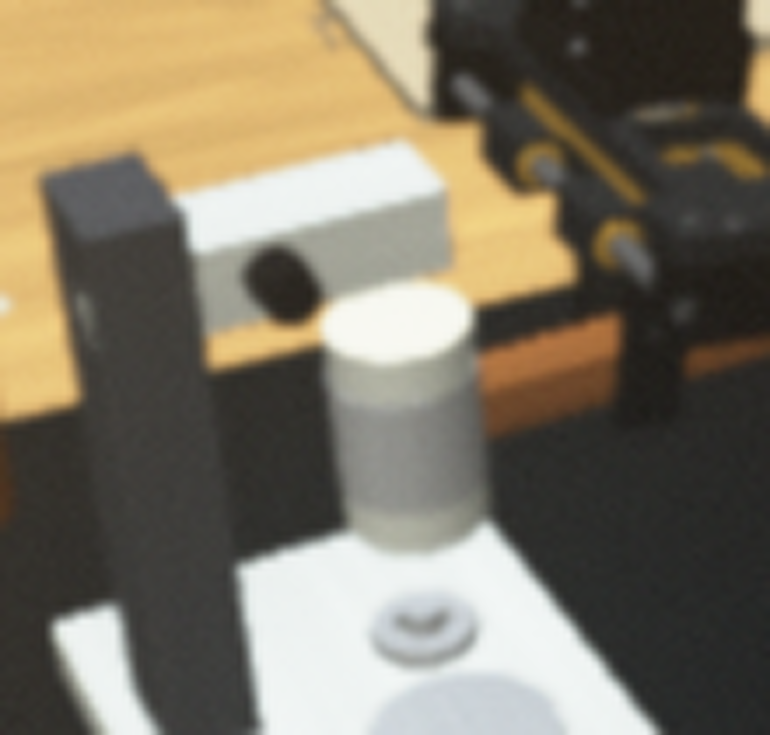

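Call:
arm_command --targets '[[[0,0,0,3,0,0],[0,0,0,0,0,0],[0,0.008,0.0006,0,0,0],[0,0.034,0.0025,0,0,0],[0,-0.018,-0.0013,0,0,0],[0,-0.018,-0.0013,0,0,0],[0,0,0,0,0,0],[0,0,0,0,0,0]]]'

```text
time: 21.77
ee_pos: [0.5045, -0.1701, 0.0842]
eef_rot: [0.733, 0.019, -0.017, -0.679]
ft_force: [-0.3, 0.4, -3.3]
width: 0.0187
```

```bash
python3 look.py 18; python3 - <<'E'
from h import *
s=readout.read_state();R=Ro.from_quat(s["eef_rot"]).as_matrix();print(s["ee_pos"]-.019*R[:,1],R[:,1])
E
```

```text
21.7667 [ 0.5045 -0.1701  0.0842] [-0.3341  0.3764 -3.3239] [ 0.3205 -0.1073  0.0027] 0.018717058742750987
[ 0.50373082 -0.16870414  0.10242931] [ 0.00380472 -0.07567481 -0.99712529]
```

View pics/s18.png

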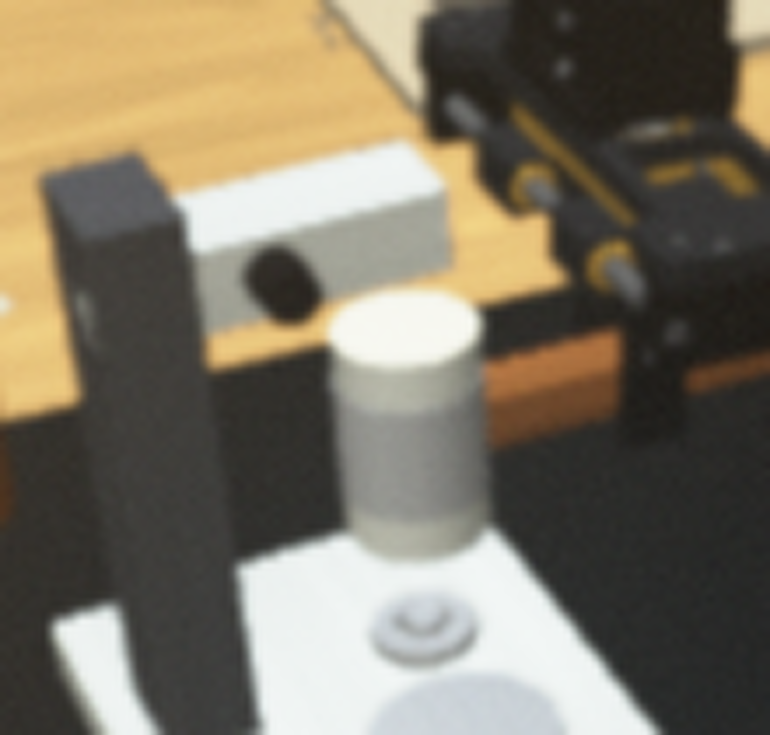

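The pin top at (422,611) is now about 2–4 mm above the collar. The head is about 0.05 rad nose-up. One more blow, with 4.5° of correction.

Call:
arm_command --targets '[[[0,0,0,4.5,0,0],[0,0,0,0,0,0],[0,0.006,0,0,0,0],[0,0.034,0,0,0,0],[0,-0.018,0,0,0,0],[0,-0.018,0,0,0,0],[0,0,0,0,0,0],[0,0,0,0,0,0]]]'

```text
time: 22.48
ee_pos: [0.5043, -0.1703, 0.0799]
eef_rot: [-0.706, -0.018, 0.018, 0.707]
ft_force: [0.1, -0.4, -3.4]
width: 0.0195
```

```bash
python3 look.py 19; python3 - <<'E'
from h import *
s=readout.read_state();R=Ro.from_quat(s["eef_rot"]).as_matrix();print(s["ee_pos"]-.019*R[:,1],R[:,1])
ims=[np.load(f"s{k}.npy",allow_pickle=True).item()["pixels"][225:250,248:273] for k in (12,14,18,19)]
cv2.imwrite("pics/pins.png",np.hstack([cv2.resize(i,None,fx=8,fy=8,interpolation=cv2.INTER_CUBIC) for i in ims]))
E
```

```text
22.4833 [ 0.5043 -0.1703  0.0799] [ 0.0506 -0.3856 -3.3801] [ 0.2063 -0.0739 -0.0005] 0.019461043314383912
[ 0.50368488 -0.17034373  0.09832756] [-3.95419003e-04  2.19816132e-03 -9.99997506e-01]
```

View pics/s19.png

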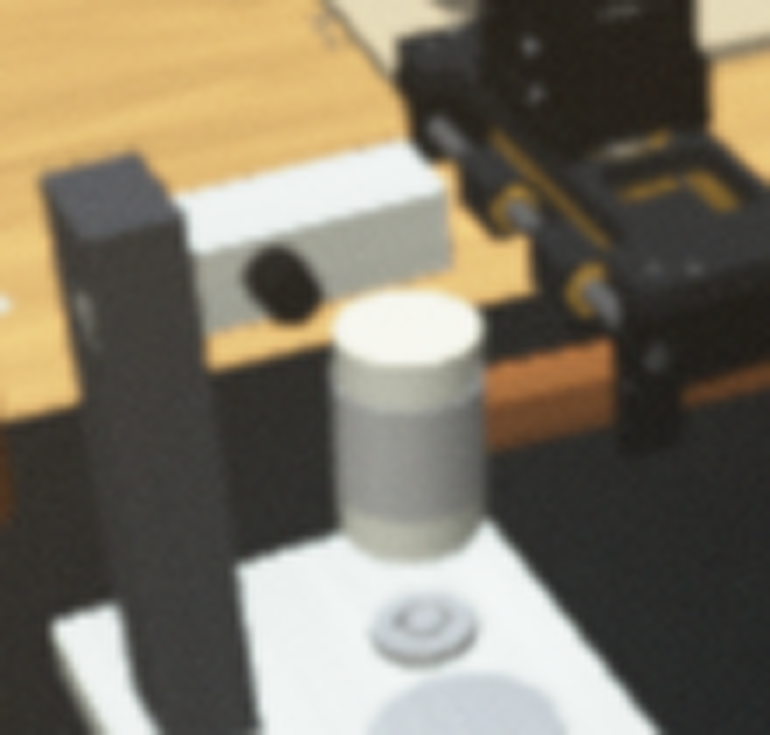

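View pics/pins.png

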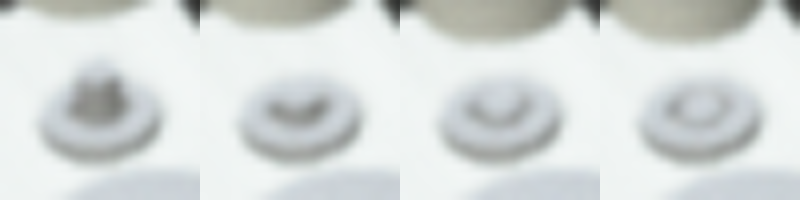

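The pin looks almost flush: its disc, at montage (700,105), sits inside the collar ring and may be 1–2 mm proud. I'll regrip and give one more square blow for margin.

Call:
arm_command --targets '[[[0,0,0.012,0,0,0],[0,0,0.018,0,0,0],[0,0,0.02,0,0,0],[0,0,0.02,0,0,0],[0,0,0.02,1.4,0,0],[0,0,0.02,1.4,0,0],[0,0.008,0.01,1.4,0,0],[0,0.015,0,0,0,0],[0,0.015,0,0,0,0],[0,0.008,0,0,0,0],[0,0,0,0,0,0],[0,0,0,0,0,0]]]'

```text
time: 23.53
ee_pos: [0.4972, -0.0474, 0.0351]
eef_rot: [-0.679, -0.017, 0.019, 0.734]
ft_force: [0.3, -0.8, -3.5]
width: 0.0194
```

```bash
python3 st.py 20; python3 - <<'E'
from h import *
c=vision.camera("scene");np.save("s20.npy",c,allow_pickle=True);b=vision.camera("side");np.save("d20.npy",b,allow_pickle=True)
ims=[c["pixels"][225:250,243:278],b["pixels"][140:165,318:353]]
cv2.imwrite("pics/pins2.png",np.hstack([cv2.resize(i,None,fx=11,fy=11,interpolation=cv2.INTER_CUBIC) for i in ims]))
E
```

```text
23.5333 [ 0.4972 -0.0474  0.0351] [ 0.2877 -0.7646 -3.5425] 0.01939818346880157 [ 0.9987  0.0501 -0.0012] [-0.0051  0.0771 -0.997 ] G [ 0.4973 -0.0488  0.054 ]
```

View pics/s20.png

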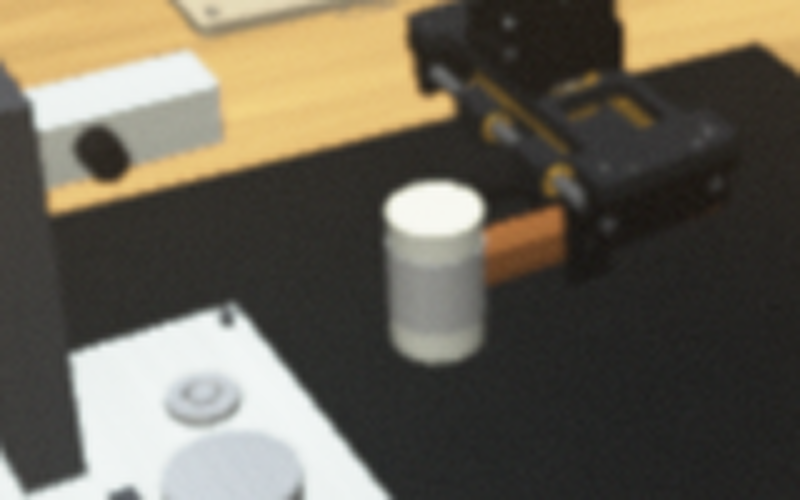

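View pics/pins2.png

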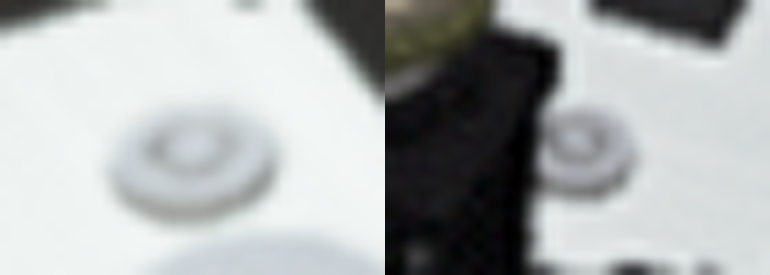

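The pin disc (195,148) is nearly concentric with the collar face (193,152), so about 1 mm proud. The 2.5 mm tolerance leaves little margin for measurement error, so I'll make one more regrip and blow.

Call:
arm_command --targets '[[[0,0.006,0,0,0,0],[0,0.006,0,0,0,0],[0,0.0045,0,0,0,0],[0,0,0,0,0,0],[0,0,0,0,0,0]]]'

```text
time: 24.1
ee_pos: [0.4974, -0.0461, 0.0189]
eef_rot: [-0.679, -0.017, 0.019, 0.734]
ft_force: [-0.1, 0.4, -3.9]
width: 0.0194
```

Call:
arm_command --targets '[[[0,0,0,0,0,0],[0,0,0,0,0,0],[0,0,0,0,0,0],[0,0,0,0,0,0],[0,0,-0.0013,-3.8,0,0],[0,0,-0.0013,-3.8,0,0],[0,0,-0.0013,-3.8,0,0],[0,0,0,0,0,0],[0,0,0,0,0,0]]]' --hand 0.5

```text
time: 24.85
ee_pos: [0.498, -0.049, 0.0193]
eef_rot: [0.748, 0.02, -0.017, -0.663]
ft_force: [-0.2, -0.8, 0.3]
width: 0.0438
```

Call:
arm_command --targets '[[[0,0,0,0,0,0],[0,0,0,0,0,0],[0,0,0,0,0,0],[0,0,0,0,0,0],[0,0,0,0,0,0],[0,0,0,0,0,0]]]' --hand 0 --grip_force 60

```text
time: 25.35
ee_pos: [0.4979, -0.0506, 0.0191]
eef_rot: [0.749, 0.019, -0.016, -0.662]
ft_force: [1.2, -1.1, -0.6]
width: 0.0196
```

```bash
python3 st.py 21; python3 - <<'E'
from h import *
s=readout.read_state();R=Ro.from_quat(s["eef_rot"]).as_matrix();G=s["ee_pos"]-.019*R[:,1]
Gt=np.array([.5036,-.169,.1035]);print(R.T@(Gt-G),R.T@np.array([0,0,Gt[2]-G[2]]),R.T@(Gt-G-[0,0,Gt[2]-G[2]]))
E
```

```text
25.35 [ 0.4979 -0.0506  0.0191] [ 1.2176 -1.1123 -0.5558] 0.01958734018914137 [0.9988 0.0495 0.    ] [ 0.0061 -0.1218 -0.9925] G [ 0.4977 -0.0483  0.038 ]
[-0.00013925 -0.0502794  -0.12799712] [-1.54414627e-06 -6.50299553e-02 -7.99331094e-03] [-0.0001377   0.01475056 -0.1200038 ]
```

View pics/s21.png

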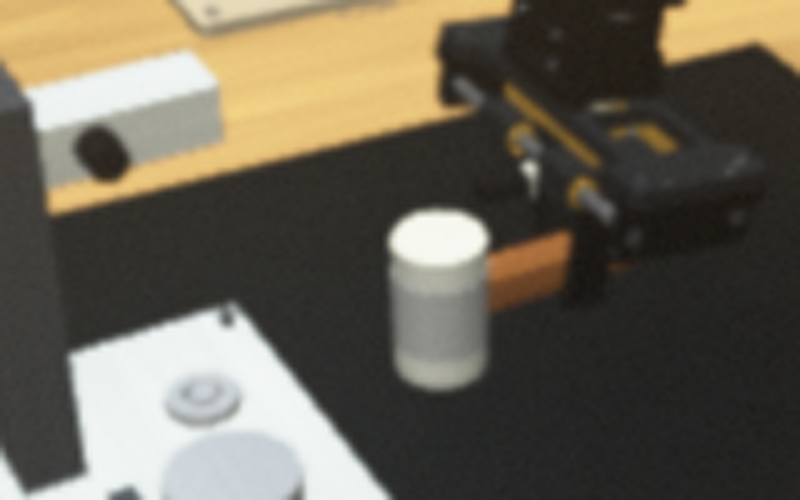

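Call:
arm_command --targets '[[[0,-0.016,-0.002,0,0,0],[0,-0.017,-0.002,0,0,0],[0,-0.015,-0.017,0,0,0],[0,-0.0132,-0.017,0,0,0],[0,0.0018,-0.015,0,0,0],[0,0.0018,-0.015,0,0,0],[0,0.0018,-0.015,0,0,0],[0,0.0018,-0.015,0,0,0],[0,0.0018,-0.015,0,0,0],[0,0.0018,-0.015,0,0,0],[0,0,0,0,0,0],[0,0,0,0,0,0]]]'

```text
time: 26.4
ee_pos: [0.5033, -0.1712, 0.0842]
eef_rot: [0.748, 0.018, -0.016, -0.663]
ft_force: [-0.5, -0.4, -3.4]
width: 0.0192
```

```bash
python3 look.py 22; python3 - <<'E'
from h import *
s=readout.read_state();R=Ro.from_quat(s["eef_rot"]).as_matrix();print(s["ee_pos"]-.019*R[:,1],R[:,1])
E
```

```text
26.4 [ 0.5033 -0.1712  0.0842] [-0.4555 -0.4122 -3.4259] [ 0.4566 -0.1394 -0.0026] 0.019167582006608935
[ 0.50339994 -0.16799219  0.10314194] [ 0.00519471 -0.12078457 -0.99266515]
```

View pics/s22.png

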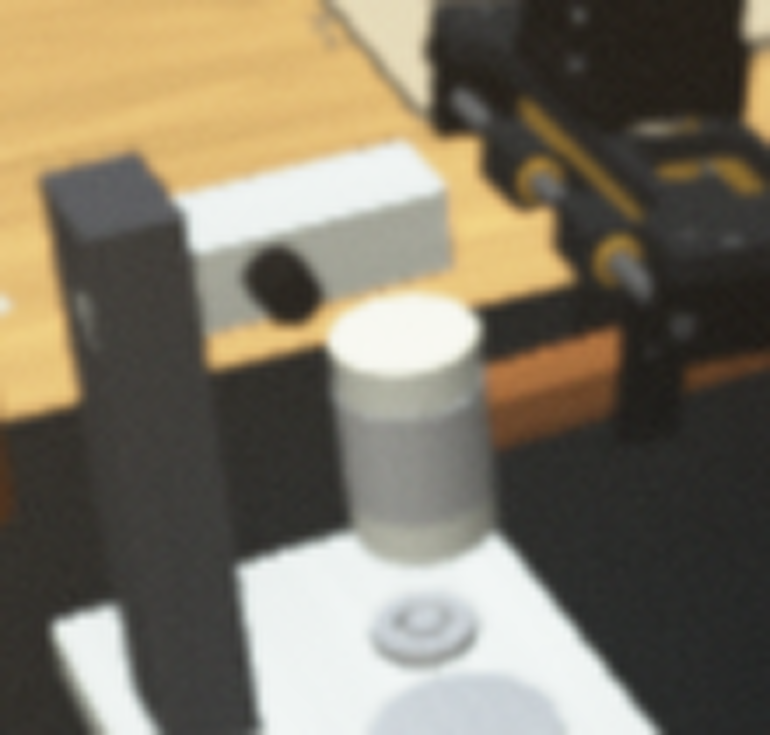

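Call:
arm_command --targets '[[[0,0,0,2.5,0,0],[0,0,0,0,0,0],[0,0.006,0.0004,0,0,0],[0,0.033,0.0025,0,0,0],[0,-0.018,-0.0014,0,0,0],[0,-0.018,-0.0014,0,0,0],[0,0,0,0,0,0],[0,0,0,0,0,0]]]'

```text
time: 27.12
ee_pos: [0.5046, -0.1704, 0.082]
eef_rot: [0.735, 0.019, -0.017, -0.678]
ft_force: [-0.3, -0.1, -3.4]
width: 0.0196
```

```bash
python3 look.py 23; python3 - <<'E'
from h import *
s=readout.read_state();R=Ro.from_quat(s["eef_rot"]).as_matrix();print(s["ee_pos"]-.019*R[:,1],R[:,1])
ims=[np.load(f"s{k}.npy",allow_pickle=True).item()["pixels"][227:250,243:278] for k in (20,23)]
cv2.imwrite("pics/pins3.png",np.hstack([cv2.resize(i,None,fx=11,fy=11,interpolation=cv2.INTER_CUBIC) for i in ims]))
E
```

```text
27.1167 [ 0.5046 -0.1704  0.082 ] [-0.3271 -0.059  -3.4376] [ 0.389  -0.0387  0.012 ] 0.01961371172913724
[ 0.50381658 -0.16900176  0.10022107] [ 0.00417716 -0.07904578 -0.99686224]
```

View pics/s23.png

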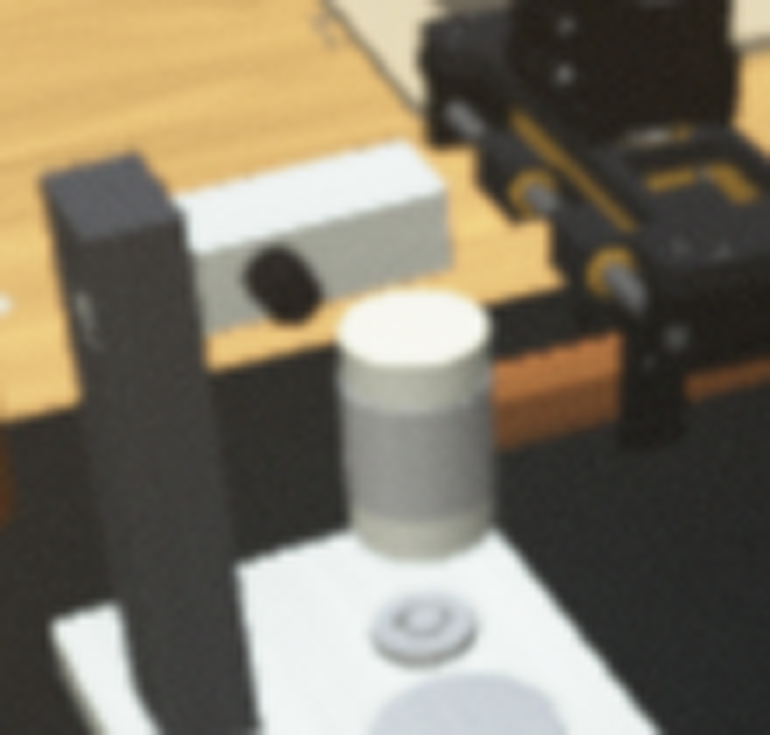

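View pics/pins3.png

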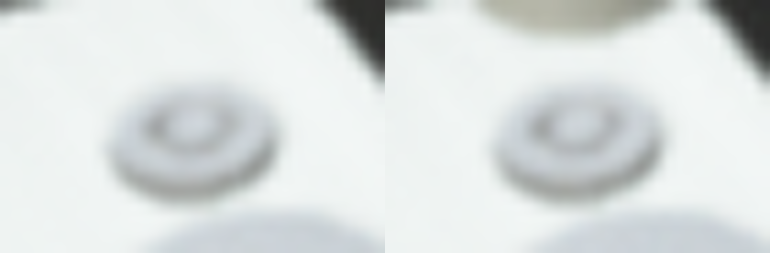

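The last blow left the picture unchanged: the pin disc and collar ring look identical before and after. The mallet's face therefore comes down on the collar with the pin flush. Now I'll withdraw, level it and set it down well clear.

Call:
arm_command --targets '[[[0,0,0.012,0,0,0],[0,-0.001,0.018,0,0,0],[0,-0.001,0.022,0,0,0],[0,-0.001,0.022,0,0,0],[0,-0.001,0.022,0,0,0],[0,-0.001,0.022,1,0,0],[0,0,0.022,1.2,0,0],[0,0.008,0.022,1.2,0,0],[0,0.018,0.015,0,0,0],[0,0.016,0.008,0,0,0],[0,0,0,0,0,0],[0,0,0,0,0,0]]]'

```text
time: 28.17
ee_pos: [0.4939, 0.0133, 0.0323]
eef_rot: [0.713, 0.017, -0.019, -0.7]
ft_force: [0.9, 0.1, -3.0]
width: 0.0191
```

```bash
cat > st2.py <<'E'
from h import *
import sys
np.set_printoptions(precision=4,suppress=True)
s=readout.read_state();R=Ro.from_quat(s["eef_rot"]).as_matrix();print(s["time"],s["ee_pos"],s["ft_force"],s["width"],R[:,0],R[:,1],"G",s["ee_pos"]-.019*R[:,1])
c=vision.camera("scene");crop(c,260,140,420,260,5,f"s{sys.argv[1]}.png")
E
python3 st2.py 24
```

```text
28.1667 [0.4939 0.0133 0.0323] [ 0.8903  0.1075 -2.9845] 0.019114252510805268 [ 0.9987  0.051  -0.002 ] [-0.0011 -0.0183 -0.9998] G [0.4939 0.0137 0.0513]
```

View pics/s24.png

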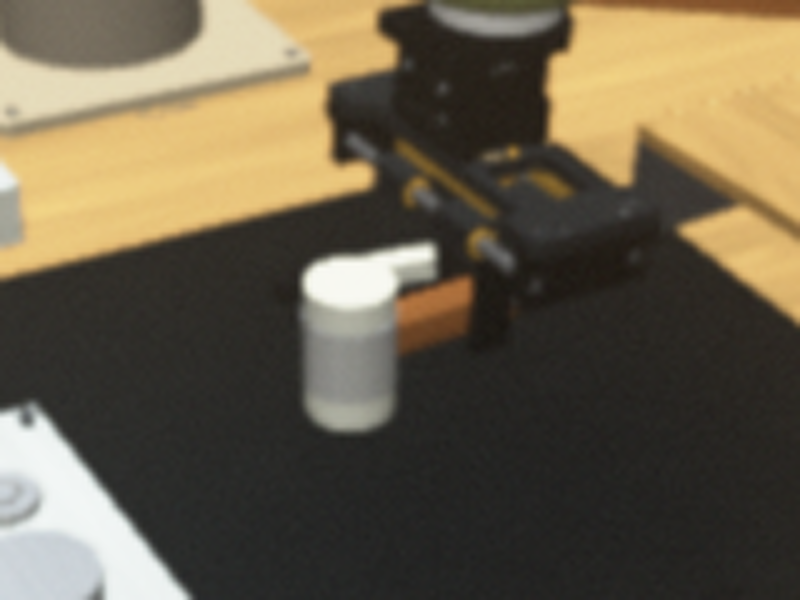

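Call:
arm_command --targets '[[[0,0.005,0,0,0,0],[0,0.005,0,0,0,0],[0,0.0037,0,0,0,0],[0,0,0,0,0,0],[0,0,0,0,0,0]]]'

```text
time: 28.63
ee_pos: [0.4949, 0.012, 0.0193]
eef_rot: [0.714, 0.018, -0.017, -0.7]
ft_force: [0.1, -1.2, -1.3]
width: 0.0194
```

Call:
arm_command --targets '[[[0,0,0,0,0,0],[0,0,0,0,0,0],[0,0,0,0,0,0],[0,0,0,0,0,0],[0,0,0,0,0,0],[0,0,0,0,0,0],[0,0,0,0,0,0],[0,0,0,0,0,0]]]' --hand 0.8

```text
time: 29.3
ee_pos: [0.4947, 0.0125, 0.0192]
eef_rot: [0.714, 0.018, -0.018, -0.7]
ft_force: [-0.1, 0.5, 0.3]
width: 0.0642
```

Call:
arm_command --targets '[[[0,-0.01,0,0,0,0],[0,-0.02,0,0,0,0],[0,-0.03,0,0,0,0],[0,-0.03,0,0,0,0],[0,-0.03,0,0,0,0],[0,-0.03,0,0,0,0],[0,-0.02,0,0,0,0],[0,0,0,0,0,0],[0,0,0,0,0,0],[0,0,0,0,0,0]]]'

```text
time: 30.13
ee_pos: [0.4941, 0.0158, 0.1889]
eef_rot: [0.714, 0.018, -0.018, -0.7]
ft_force: [-0.3, 0.0, -0.4]
width: 0.0696
```

```bash
python3 st2.py 25; python3 - <<'E'
from h import *
np.set_printoptions(precision=4,suppress=True)
c=vision.camera("scene");cv2.imwrite("pics/s26.png",c["pixels"]);b=vision.camera("side");cv2.imwrite("pics/d26.png",b["pixels"])
a0=np.load("a.npy",allow_pickle=True).item()["pixels"];b0=np.load("b.npy",allow_pickle=True).item()["pixels"]
crop(b,300,120,380,180,10,"d26p.png")
E
```

```text
30.1333 [0.4941 0.0158 0.1889] [-0.2733  0.0468 -0.3787] 0.06957928577771011 [ 0.9987  0.0503 -0.0005] [ 0.0005 -0.0193 -0.9998] G [0.4941 0.0161 0.2079]
```

View pics/s26.png

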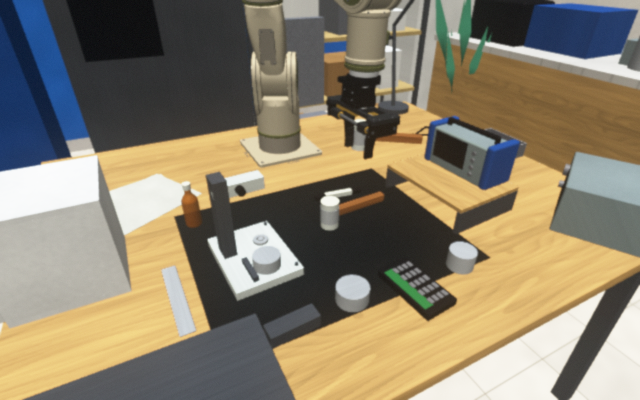

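View pics/d26.png

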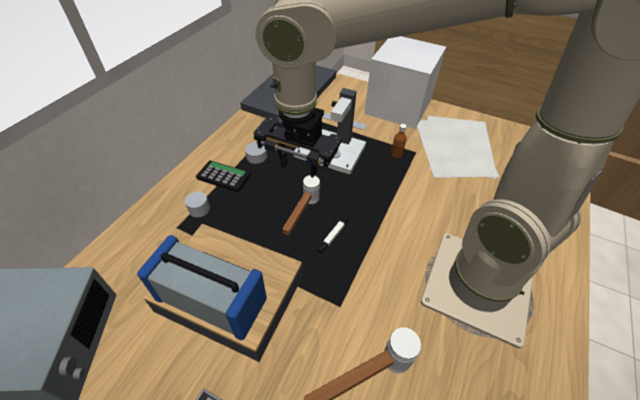

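View pics/d26p.png

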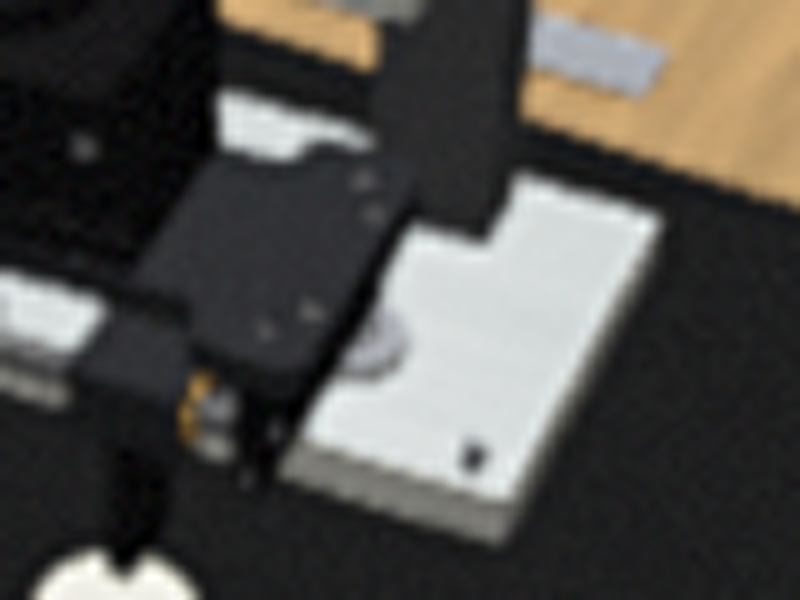

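The mallet stands upright and free at scene (330,213), and the bystanders are in place. I'll move the gripper aside for an unobstructed side view of the pin.

Call:
arm_command --targets '[[[0,-0.03,0,0,0,0],[0,-0.03,0,0,0,0],[0,-0.02,0.02,0,0,0],[0,0,0.03,0,0,0],[0,0,0.03,0,0,0],[0,0,0.03,0,0,0],[0,0,0.02,0,0,0],[0,0,0,0,0,0],[0,0,0,0,0,0]]]'

```text
time: 31.03
ee_pos: [0.4874, 0.1481, 0.2659]
eef_rot: [0.714, 0.018, -0.019, -0.7]
ft_force: [0.3, -1.3, 0.2]
width: 0.0697
```

```bash
python3 - <<'E'
from h import *
b=vision.camera("side");crop(b,315,130,355,160,12,"d27.png");c=vision.camera("scene");crop(c,243,225,283,255,12,"s27.png")
cv2.imwrite("pics/p27.png",np.hstack([cv2.imread("pics/d27.png"),cv2.imread("pics/s27.png")])[:, :800])
E
```

```text
(no output)
```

View pics/d27.png

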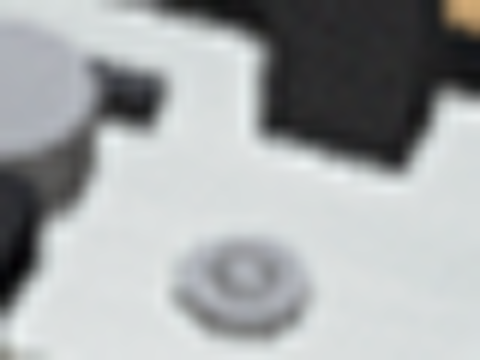

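View pics/s27.png

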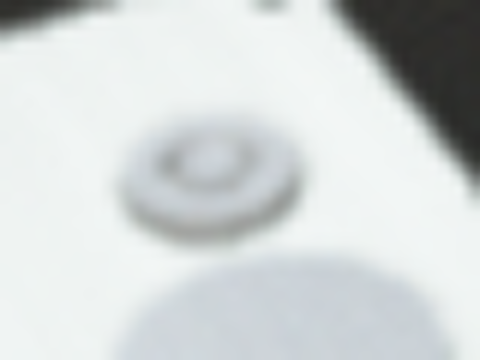

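In both views the pin's disc is ringed evenly by the bore gap, so it is flush. I'll hand in.

```bash
python3 -c "
from bench import r
print(r.close_job())"
```

```text
the job is handed in; nothing more can be done
None
```

I drew the mallet out by its head, stood it down and let go, then took it by the handle and drove the lock pin down with six short blows. I handed in at about 31 s of the 54 s allowed. No verdict was reported, so the checks below are my own readings of the images.

- **Blows:** each one turned the head in the fingers by up to about 0.075 rad. I corrected that with small tool tilts and by setting the mallet down and regripping three times. I had no direct reading of pin speed; I take the blows as sharp because the commanded speed was up to about 0.4 m/s.
- **Pin:** in the side and scene pictures its disc sits evenly inside the collar's bore. It looks flush to about 1 mm, and the sixth blow moved it no further. At the camera's resolution I can't measure it finer than that.
- **Mallet:** it stands upright and free on the open table. Its head is about 0.18 m from the pin.
- **Bystanders and probe arm:** the bystanders look unmoved in the last pictures. I saw no sign of contact with the probe arm.
- **Disagreement:** the scene camera placed things about 4–5 mm off in y compared with the wrist camera. I therefore lined up the blows by comparing the head and the pin within the same image.

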